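# Fill the sweet tin from the child-safe dispenser

## Task

Fill the red open tin with exactly four sweets: all those lying loose on the shelf, and only as many as are still missing from the dispenser. For these, with the tin below, push the safety knob in and turn it clockwise past its stop, let it spring up, draw the gate just far enough open, push it fully shut again and turn the knob back past the stop to locked, let up. Leave the tin standing flat, centred on the cork mat, the other sweets still in the dispenser, and do not disturb the other things on the shelf.

Things in the scene. Friction and masses are not known exactly. Their poses are not given: they have to be found in the camera images.
- dispenser: fixed sweet dispenser, front is its -x, origin on the shelf surface below the middle of its row of lanes. Four clear lanes, 72 mm (x) by 32 mm (y), at y = -54, -18, 18, 54 mm, each with one sweet standing on the gate, 130 mm up. Clear cover over them, top 179 mm up. Board behind (x 56 to 68 mm, 230 mm high); two posts at y = 112 to 124 mm
- bay (a point): the tin's place under the dispenser: same point and axes as dispenser. Free from y = -108 (red lock housing: x -80 to -5, y -195 to -108 mm, 172 mm high) to +112 mm (posts), open to the front (-x), 125 mm high. A tin with its origin and axes here catches all four lanes. Gate runner above the front at x = -56 mm, 125 to 130 mm up
- gate (a joint): opening of the bottom gate in m: 0 shut, slides to the dispenser's +y, limit 0.15, 2 N friction, stays where left. The lane at y = -54 mm is clear at 0.036 (its sweet has fallen), the next at 0.072, then 0.108, 0.144; the following sweet tips out about 15 mm later, so stop some 7 mm past clear. A locked knob bolts it within 3 mm of shut; shut it before locking
- gate_handle (a point): middle of the gate's black upright grip at the dispenser's +y end (x 0, y 146 mm plus the opening, 155 mm up); grip 16 mm wide (x), 50 mm long (y), from 125 to 175 mm up; moves with the gate, axes as the dispenser's
- knob (a joint): turn of the red lock knob in rad about its upright axis, clockwise from above: starts at 0 to 0.25; locked below 0.3, unlocked above 1.1, end stop 1.4. Unpushed, its tab strikes a steel safety stop: it turns only to about 0.47 from the locked side, back to about 0.93 from the unlocked side. Friction 0.05 N m
- plunger (a joint): how far the knob is pushed down in m: 0 up, limit 0.012; a spring lifts it (4 N at 0, 9.5 N at the limit). Pushed 7 mm or more (9 to 11 mm is good) its tab passes under the safety stop; past the stop it springs up when let go
- knob_grip (a point): middle of the knob's red bar, on its axis, at the dispenser's x = -50, y = -140 mm, 208 mm up when not pushed. Bar 62 mm long (point's y), 18 mm wide (x), 28 mm high, on a black flange of radius 36 mm, top 14 mm below the point. Turns with the knob: yaw = dispenser's yaw - turn. The stop's post is 52 mm from the axis towards the dispenser's -x-y corner, 204 mm high
- tin: open red tin, 92 mm (x) by 172 mm (y), 60 mm high, walls and floor 4 mm, about 280 g, origin at the centre of its underside. Wooden handle along its -x, 46 to 141 mm from the origin, 18 mm wide (y), 16 mm high, its middle 35 mm up. Slides easily on the shelf, held by the handle; gripped at x = -110 mm the hand stays clear of the dispenser
- mat: flat cork mat, 160 mm (x) by 240 mm (y), under 1.5 mm thick, no edge to catch on; origin at its centre; the tin's final place
- d1: wrapped sweet, 64 mm long (its x), 26 mm thick (its y), 36 mm high (its z), 35 g; origin at its centre; starts in the dispenser's lane at y = -54 mm, the first that the gate lets fall
- d2: wrapped sweet, 64 mm long (its x), 26 mm thick (its y), 36 mm high (its z), 35 g; origin at its centre; starts in the dispenser's lane at y = -18 mm
- d3: wrapped sweet, 64 mm long (its x), 26 mm thick (its y), 36 mm high (its z), 35 g; origin at its centre; starts in the dispenser's lane at y = +18 mm
- d4: wrapped sweet, 64 mm long (its x), 26 mm thick (its y), 36 mm high (its z), 35 g; origin at its centre; starts in the dispenser's lane at y = +54 mm
- s1: wrapped sweet, 64 mm long (its x), 26 mm thick (its y), 36 mm high (its z), 35 g; origin at its centre; if present it starts standing loose on the shelf in front of the dispenser, long side roughly towards the robot
- s2: wrapped sweet, 64 mm long (its x), 26 mm thick (its y), 36 mm high (its z), 35 g; origin at its centre; if present it starts standing loose on the shelf in front of the dispenser, long side roughly towards the robot
- s3: wrapped sweet, 64 mm long (its x), 26 mm thick (its y), 36 mm high (its z), 35 g; origin at its centre; if present it starts standing loose on the shelf in front of the dispenser, long side roughly towards the robot
- teapot: blue ceramic teapot, 100 mm high, bystander
- jar: glass jar with brass twist cap, 120 mm high, bystander
- strainer: steel tea strainer, 160 mm long with its handle, bystander
- incense: wooden incense holder, 50 by 160 by 18 mm, beside the gate grip's path and far below it, bystander
- teacup: white teacup, 60 mm high, bystander
Mind the look-alikes: they are no part of the job. Leave any pink or turquoise look-alike of the s3 alone.

How it is judged:
On the way, in this order (a step that is already met when the one before it is completed fails the run):
1. the knob has been pushed in, turned past its stop and let up on the unlocked side (value of joint knob above 1.05 rad and value of joint plunger below 0.003 m), for 0.2 s.
2. the gate has been drawn open (value of joint gate above 0.025 m), for 0.2 s.
3. the gate is shut again (value of joint gate below 0.008 m), for 0.2 s.
4. the knob has been turned back past its stop and let up on the locked side (value of joint knob below 0.3 rad and value of joint plunger below 0.003 m), for 0.2 s.
At the end, for the whole second after the job is handed in: Tin flat, at rest, centre within 35 mm of the mat's; in it every loose sweet plus the missing ones from the first lanes (4 in all), the rest in their lanes; gate open under 8 mm; knob under 0.3 rad and pushed under 3 mm. (Below -50 m stands for absent.) (all of step 4 and x of s1 in the frame of tin between -0.044 and 0.044 m and y of s1 in the frame of tin between -0.084 and 0.084 m and z of s1 in the frame of tin between 0 and 0.085 m and x of s2 in the frame of tin between -0.044 and 0.044 m and y of s2 in the frame of tin between -0.084 and 0.084 m and z of s2 in the frame of tin between 0 and 0.085 m and x of s3 in the frame of tin between -0.044 and 0.044 m and y of s3 in the frame of tin between -0.084 and 0.084 m and z of s3 in the frame of tin between 0 and 0.085 m and x of d1 in the frame of tin between -0.044 and 0.044 m and y of d1 in the frame of tin between -0.084 and 0.084 m and z of d1 in the frame of tin between 0 and 0.085 m and ((not (height (world z) of s1 below -50 m and height (world z) of tin above -5 m) and not (height (world z) of s2 below -50 m and height (world z) of tin above -5 m) and not (height (world z) of s3 below -50 m and height (world z) of tin above -5 m) and (x of d2 in the frame of dispenser between -0.04 and 0.04 m and y of d2 in the frame of dispenser between -0.075 and 0.075 m and z of d2 in the frame of dispenser between 0.135 and 0.175 m) and (x of d3 in the frame of dispenser between -0.04 and 0.04 m and y of d3 in the frame of dispenser between -0.075 and 0.075 m and z of d3 in the frame of dispenser between 0.135 and 0.175 m)) or (not (height (world z) of each of s1, s2 below -50 m and height (world z) of tin above -5 m) and not (height (world z) of each of s1, s3 below -50 m and height (world z) of tin above -5 m) and not (height (world z) of each of s2, s3 below -50 m and height (world z) of tin above -5 m) and ((height (world z) of s1 below -50 m and height (world z) of tin above -5 m) or (height (world z) of s2 below -50 m and height (world z) of tin above -5 m) or (height (world z) of s3 below -50 m and height (world z) of tin above -5 m)) and (x of d2 in the frame of tin between -0.044 and 0.044 m and y of d2 in the frame of tin between -0.084 and 0.084 m and z of d2 in the frame of tin between 0 and 0.085 m) and (x of d3 in the frame of dispenser between -0.04 and 0.04 m and y of d3 in the frame of dispenser between -0.075 and 0.075 m and z of d3 in the frame of dispenser between 0.135 and 0.175 m)) or (((height (world z) of each of s1, s2 below -50 m and height (world z) of tin above -5 m) or (height (world z) of each of s1, s3 below -50 m and height (world z) of tin above -5 m) or (height (world z) of each of s2, s3 below -50 m and height (world z) of tin above -5 m)) and (x of d2 in the frame of tin between -0.044 and 0.044 m and y of d2 in the frame of tin between -0.084 and 0.084 m and z of d2 in the frame of tin between 0 and 0.085 m) and (x of d3 in the frame of tin between -0.044 and 0.044 m and y of d3 in the frame of tin between -0.084 and 0.084 m and z of d3 in the frame of tin between 0 and 0.085 m))) and x of d4 in the frame of dispenser between -0.04 and 0.04 m and y of d4 in the frame of dispenser between -0.075 and 0.075 m and z of d4 in the frame of dispenser between 0.135 and 0.175 m and value of joint gate below 0.008 m and horizontal distance between tin and mat below 0.035 m and height (world z) of tin below 0.006 m and angle between tin's own z axis and vertical below 0.1 rad and linear speed of tin below 0.02 m/s); the robot touches nothing.
It fails at once if the teapot is moved by more than 30 mm or tipped over (distance of teapot from where it was at the start of the episode above 0.03 m or angle between teapot's own z axis and vertical above 0.5 rad).
It fails at once if the jar is moved by more than 30 mm or tipped over (distance of jar from where it was at the start of the episode above 0.03 m or angle between jar's own z axis and vertical above 0.5 rad).
It fails at once if the strainer is moved by more than 30 mm or tipped over (distance of strainer from where it was at the start of the episode above 0.03 m or angle between strainer's own z axis and vertical above 0.5 rad).
It fails at once if the incense is moved by more than 30 mm or tipped over (distance of incense from where it was at the start of the episode above 0.03 m or angle between incense's own z axis and vertical above 0.5 rad).
It fails at once if the teacup is moved by more than 30 mm or tipped over (distance of teacup from where it was at the start of the episode above 0.03 m or angle between teacup's own z axis and vertical above 0.5 rad).
Of s1, s2, s3 only 1 to 3 are there at a start; the rules pass over those that are not, and their reading is None.
At some moment in a run one of s1, s2, s3 may be knocked a few centimetres aside while the robot is not near it.
Once in a run the grip may slacken for a moment while it holds something.
It also fails if it takes over 210 s, if anything falls off the work surface, if the arm or the gripper's body presses on something with over 40 N, if the wrist force passes 120 N, or if a joint passes its speed limit or range.

## Robot

A 6-joint arm with a two-finger parallel gripper is mounted at the origin on the work surface. World frame = base frame: x ahead of the robot, y to its left, z up, the work surface at z = 0. Lengths are in m, angles in rad, forces in N, time in s.
With the tool pointing down it reaches from about 0.4 to 0.825 m from the base axis. Payload 7 kg.
Tool frame: the origin (TCP) lies on the front face of the gripper's body, between the roots of the fingers; the fingertips stand 66 mm ahead of it and the grasp point (between the pads) lies 47 mm ahead of it; z points along the fingers, y is the line along which they close (so a half turn about z gives the same grasp; the last joint's range is limited). The gripper opens to 88 mm and grips with 3 to 60 N. Pads are 19 mm wide; open, the fingers measure 130 mm over their backs; the gripper's body (78 mm by 193 mm) begins 47 mm behind the grasp point.
Start: joints at [-0.974, 0.359, 0.012, 0, -1.224, -0.288], TCP at [0.205, -0.643, 0.292] pointing down, gripper open.
Joint ranges: [-3.07, 3.07], [-1.43, 2.12], [-1.02, 1.25], [-3.03, 1.67], [-3.05, -0], [-3.03, 3.03]. Speed limits (rad/s): [2.39, 2.39, 3.01, 3.14, 3.14, 3.14].

## Interface

Orientations are given as [roll, pitch, yaw] about the fixed x, y, z axes, in that order (R = Rz(yaw) Ry(pitch) Rx(roll)).
In Python, from station import arm gives the robot as it stands. The module is installed in compiled form; this text tells all that it offers.
- The arm moves only by the tool move_arm, never from a script. Its argument "increments" is a list of rows, each an object of numbers: "jaw": the gripper command: -1 is shut, 1 is fully open, values between are in proportion; "dx", "dy", "dz": the shift along the tool's x, y, z in m; "twist": the turn about the tool's z in rad. A call has 1 to 12 rows; each row shifts and turns the commanded pose from where the row before left it, along the tool's axes as they then stand; what a row does not reach is not made up. A row lasts 1/12 s, in which the tool goes at most 41.7 mm and 7.16 degrees, less where a joint would pass 70% of its speed; a pose out of reach is approached as far as the arm can. A call is refused whole if a number of a shift passes 0.0417 or a number of a turn 0.125, either way. A call with a gripper value outside its range is refused whole. The fingers move at their own pace and stop on an object; "force" is the grip in N (left out, the last holds). Time passes only in rows, so rows that do not move let the fingers close. It gives the time, the measured TCP pose, the force, the opening and the grip force at its end, in the units of the state.
- arm.get_state(): the state, without advancing time (a new reading comes with each control period).
- arm.grab_frame(name): name is "scene" or "top"; returns the picture (384x512x3 uint8, blue, green, red); there is no depth.
- arm.camera_info(name): a dict with "K" (3x3 intrinsics, pixels), "extrinsics" (4x4, takes a point from camera to world coordinates). Camera axes: x right, y down, z forward; pixel columns grow to the right and rows downward; lengths in m; the calibration is good to about 2 mm. A picture is of the moment at which its call begins. camera_info takes no time and is no camera call.
- arm.job_done(): hands the job in; it is judged then, once.
Trained networks look in the newest picture that a camera, given by its name, has taken for a name from the list of things; names that differ only in an ending like _2 or _b are one class to them, and where a whole thing is asked for, a point or a joint stands for the part that bears it (a point fixed in the world has none). Each returns a list of dicts, best first, with "score" (0 to 1); they miss things now and then, are a little off and sometimes report something else, mostly with a low value. They report only what shows in the picture. A call takes as long as a camera call. They do not tell look-alikes from the thing itself.
- arm.find_in(camera, name): "position" ([x, y, z] in m, in world coordinates, good to about 4 mm: the middle of the surface that is visible of it).
- arm.silhouettes(camera, name): "pixels" (384x512 bool, what is visible of it).
- arm.pinpoint(camera, name): "position" ([x, y, z] in m, in world coordinates, good to about 4 mm: a listed point, or the origin of a listed thing).
The state is a dict: "t": time; "q": joint angles; "qd": joint speeds; "joint_efforts": joint torques, N m; "eef_pos": TCP position; "ee_rot": TCP orientation; "force": force on the tool from outside, world axes, zero at the start; "moment": the same for the moment, N m; "width": finger opening in m; "gripper_force": force on a finger pad.
Only numpy, scipy, OpenCV 4.12 (cv2) and the standard library are available. Lean on these libraries where they do the work, as an engineer would, in place of code of your own. Each camera call takes 0.05 s, during which the arm holds its last target. There are 200 camera calls.

## Working session

There is one attempt and no reset: what is moved stays moved. The work goes in short steps, Python scripts to look and compute and a tool call to move; the robot and the scene stay as the last step left them, time stands still between calls to the robot, and variables do not carry over. Pictures are saved under pics/ and viewed, at most 16 in all, crops included, and the job is handed in when it is done.

Besides the shell and the picture viewer there is one more tool, called in YAML: its name, and indented under it one key for each argument. move_arm: Moves the arm, as the interface text tells. Its arguments: {"type":"object","properties":{"increments":{"type":"array"},"force":{"type":"number"}},"required":["increments"]}

```bash
mkdir -p pics
python3 - <<'E'
from station import arm
import cv2, numpy as np
for c in ("scene","top"):
    im=np.array(arm.grab_frame(c)); cv2.imwrite(f"pics/{c}0.png",cv2.resize(im,(800,600)))
    i=arm.camera_info(c); print(c,np.round(i["K"],1).tolist(),np.round(i["extrinsics"],3).tolist())
    for n in ["dispenser","bay","gate_handle","knob_grip","tin","mat","s1","d1","d4","teapot","jar","strainer","incense","teacup"]:
        print(n,[(round(float(d["score"]),2),np.round(d["position"],3).tolist()) for d in arm.pinpoint(c,n)][:7])
s=arm.get_state();print(s)
E
```

```text
scene [[491.4, 0.0, 252.7], [0.0, 491.4, 190.3], [0.0, 0.0, 1.0]] [[-0.981, 0.118, -0.156, 0.748], [0.195, 0.599, -0.777, 1.082], [0.002, -0.792, -0.61, 1.023], [0.0, 0.0, 0.0, 1.0]]
dispenser [(0.72, [0.642, -0.011, -0.006])]
bay []
gate_handle [(0.91, [0.624, 0.129, 0.156])]
knob_grip [(0.56, [0.606, -0.158, 0.208])]
tin [(0.65, [0.449, 0.271, -0.0])]
mat [(0.87, [0.461, -0.27, -0.001])]
s1 [(0.72, [0.246, -0.27, 0.019]), (0.64, [0.811, 0.064, 0.014]), (0.63, [0.458, -0.077, 0.017]), (0.6, [0.446, 0.076, 0.019])]
d1 []
d4 []
teapot [(0.9, [0.611, -0.413, 0.004]), (0.17, [0.459, -0.27, -0.003])]
jar [(0.57, [0.596, 0.463, 0.004]), (0.2, [0.61, -0.412, 0.004])]
strainer [(0.68, [0.726, 0.214, -0.002])]
incense [(0.73, [0.606, 0.271, -0.0]), (0.58, [0.638, -0.011, -0.005])]
teacup [(0.67, [0.596, 0.463, 0.002]), (0.59, [0.487, -0.505, -0.002]), (0.22, [0.443, 0.074, 0.022])]
top [[451.8, 0.0, 266.4], [0.0, 451.8, 195.2], [0.0, 0.0, 1.0]] [[0.028, -0.988, 0.149, 0.265], [-1.0, -0.028, -0.001, -0.018], [0.005, -0.149, -0.989, 1.794], [0.0, 0.0, 0.0, 1.0]]
dispenser [(0.85, [0.639, -0.01
[... 809 characters left out ...]
1, -0.001]), (0.2, [0.607, 0.27, 0.003])]
{'t': 1.5, 'q': array([-9.73892330e-01,  3.58588256e-01,  1.19279314e-02, -3.36664744e-05,
       -1.22408016e+00, -2.88114825e-01]), 'qd': array([0.00021932, 0.00017527, 0.00080087, 0.00107676, 0.00102686,
       0.00075023]), 'joint_efforts': array([ 1.12963531e-03, -5.82374525e+01,  2.93291384e+01,  7.00242206e+00,
        1.24500477e-02, -4.81309286e-06]), 'eef_pos': array([ 0.20513853, -0.6430635 ,  0.29217495]), 'ee_rot': array([-3.14154811e+00,  4.62249592e-05, -2.83281492e+00]), 'force': array([ 0.09565655,  0.3172891 , -0.45736879]), 'moment': array([ 0.01286613, -0.01591094, -0.02132677]), 'gripper_force': 0.0, 'width': 0.08799039195087192}
```

View pics/scene0.png

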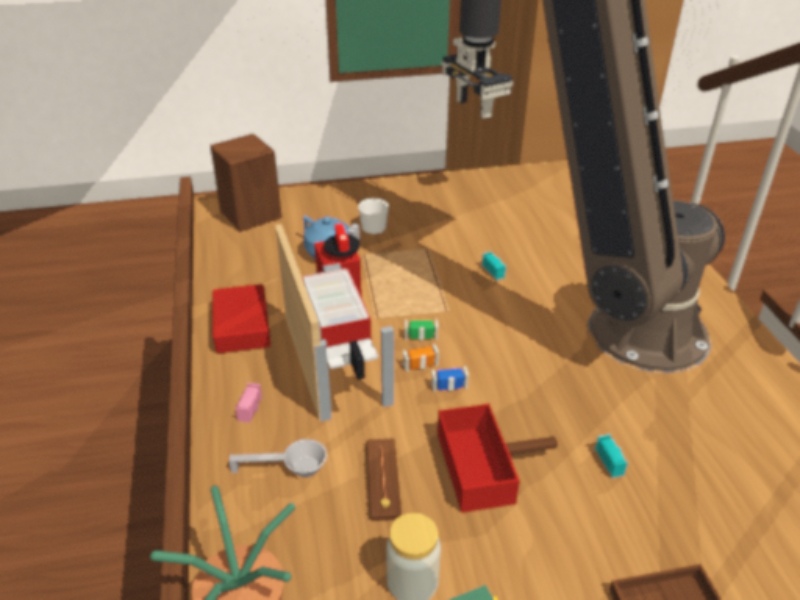

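View pics/top0.png

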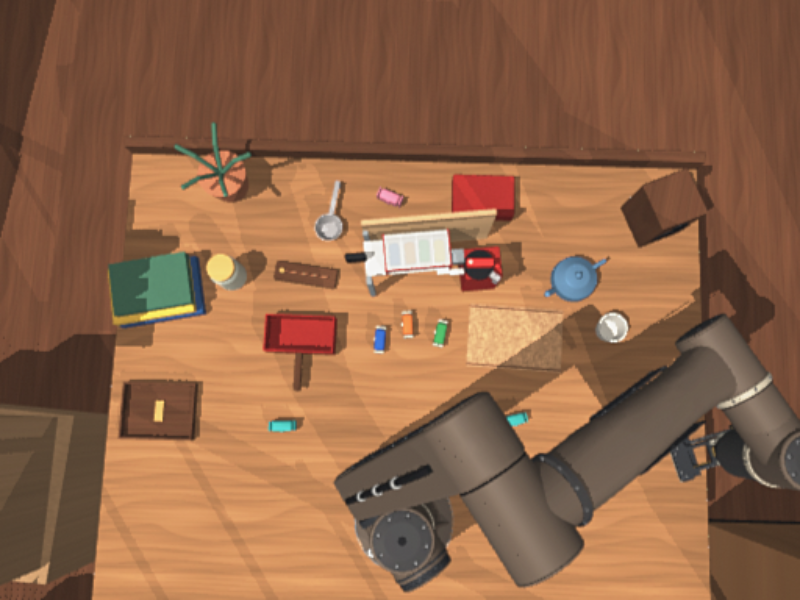

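The scene picture shows three loose sweets in front of the dispenser: green at about (422,330), orange at (421,358) and blue at (450,379). The turquoise ones (492,265 and 611,455) and the pink one (248,402) are look-alikes. The tin is at (477,455) and the mat at (405,283). So three loose sweets go in, plus one from the dispenser (d1).

```bash
cat > h.py <<'E'
from station import arm
import cv2, numpy as np
def ray(c,uv,z):
    """pixels (n,2) -> world points on the plane of height z"""
    i=arm.camera_info(c);K=np.array(i["K"]);E=np.array(i["extrinsics"])
    d=(np.linalg.inv(K)@np.c_[uv,np.ones(len(uv))].T).T@E[:3,:3].T
    return E[:3,3]+d*((z-E[2,3])/d[:,2])[:,None]
def rect(c,mask,z):
    v,u=np.nonzero(mask)
    p=ray(c,np.c_[u,v].astype(float),z)[:,:2]
    (cx,cy),(w,h),a=cv2.minAreaRect((p*1000).astype(np.float32))
    if w<h: w,h,a=h,w,a+90
    a=(a+90)%180-90
    return round(cx/1000,4),round(cy/1000,4),round(w),round(h),round(np.radians(a),3),len(u)
def pp(n,cams=("scene","top")):
    for c in cams:
        arm.grab_frame(c)
        print(c,n,[(round(float(d["score"]),2),np.round(d["position"],3).tolist()) for d in arm.pinpoint(c,n) if d["score"]>.3])
def go(x,y,z,yaw,half=True):
    """remaining shift in tool axes (after the twist) to a TCP target"""
    s=arm.get_state();p=s["eef_pos"];y0=s["ee_rot"][2]
    dy=(y0-yaw+np.pi)%(2*np.pi)-np.pi
    d=np.array([x,y,z])-p
    f=lambda a:(round(d[0]*np.cos(a)+d[1]*np.sin(a),4),round(d[0]*np.sin(a)-d[1]*np.cos(a),4),round(-d[2],4))
    print("twist",round(dy,3),"shift(after twist)",f(yaw),"shift(now)",f(y0))
def st():
    s=arm.get_state();print("t",round(s["t"],2),"p",np.round(s["eef_pos"],4),"rot",np.round(s["ee_rot"],3),"F",np.round(s["force"],1),"w",round(s["width"],4),"g",round(s["gripper_force"],1),"q",np.round(s["q"],2))
E
python3 - <<'E'
from h import *
arm.grab_frame("top");im=np.array(arm.grab_frame("top"))
print("sweets",[(round(d["score"],2),rect("top",d["pixels"],.036)) for d in arm.silhouettes("top","s1")])
for n,z in (("tin",.06),("mat",0),("knob",.222),("gate",.175),("dispenser",.179)):
    for d in arm.silhouettes("top",n)[:3]:
        m=d["pixels"]
        print(n,round(d["score"],2),rect("top",m,z))
        if n=="knob":
            hsv=cv2.cvtColor(im,cv2.COLOR_BGR2HSV); r=m&((hsv[...,0]<8)|(hsv[...,0]>172))&(hsv[...,1]>120)&(hsv[...,2]>90)
            print("  red",rect("top",r,.222))
for y in (.018,.13): pass
cv2.imwrite("pics/knob.png",cv2.resize(im[140:200,215:335],(800,400),interpolation=cv2.INTER_CUBIC))
E
```

```text
sweets [(0.67, (0.2231, 0.3014, 65, 30, np.float64(-1.543), 130)), (0.66, (0.8083, 0.059, 65, 30, np.float64(1.124), 107)), (0.62, (0.4615, -0.0806, 63, 27, np.float64(0.021), 110)), (0.57, (0.2542, -0.2776, 50, 30, np.float64(-1.543), 101)), (0.42, (0.4808, 0.0022, 59, 20, np.float64(0.03), 68)), (0.41, (0.4415, 0.0695, 63, 23, np.float64(0.034), 101))]
mat 0.71 (0.4576, -0.2739, 244, 165, np.float64(1.547), 2448)
gate 0.76 (0.6203, 0.0127, 274, 82, np.float64(-1.542), 424)
gate 0.63 (0.3935, 0.2479, 171, 166, np.float64(-0.014), 1193)
dispenser 0.68 (0.6283, -0.0307, 361, 191, np.float64(-1.457), 3445)
dispenser 0.29 (0.6194, 0.0127, 274, 82, np.float64(-1.542), 417)
```

View pics/knob.png

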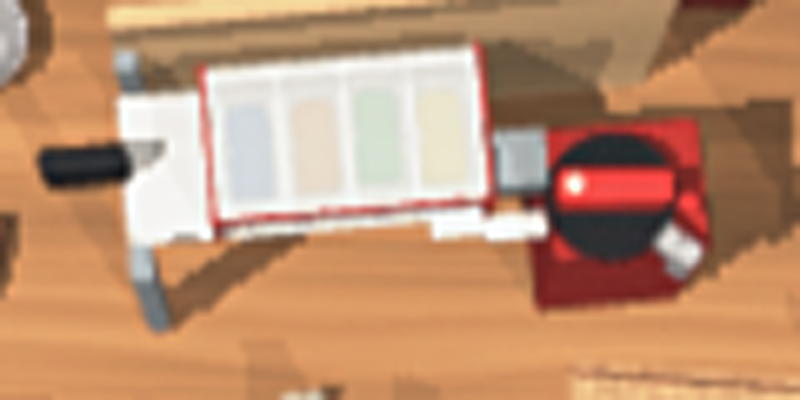

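The crop shows the red bar running from (557,188) to (675,188), almost level, with the steel stop at (680,250) and the black grip at (85,165). I'll get the axes by PCA.

```bash
cat >> h.py <<'E'
def pca(c,mask,z):
    v,u=np.nonzero(mask);p=ray(c,np.c_[u,v].astype(float),z)[:,:2]
    m=p.mean(0);w,V=np.linalg.eigh(np.cov(p.T));a=np.arctan2(V[1,1],V[0,1]);a=(a+np.pi/2)%np.pi-np.pi/2
    return np.round(m,4).tolist(),round(float(a),3),np.round(np.sqrt(12*w)*1000).tolist(),len(u)
def col(im,h0,h1,s,v,box):
    h=cv2.cvtColor(im,cv2.COLOR_BGR2HSV).astype(int);H=h[...,0]
    m=((H>=h0)&(H<=h1) if h0<=h1 else (H>=h0)|(H<=h1))&(h[...,1]>=s)&(h[...,2]>=v)
    b=np.zeros(m.shape,bool);u0,v0,u1,v1=box;b[v0:v1,u0:u1]=True
    m=(m&b).astype(np.uint8);n,l,s_,_=cv2.connectedComponentsWithStats(m)
    k=1+np.argmax(s_[1:,4]);return l==k
def sweets():
    im=np.array(arm.grab_frame("top"));o={}
    for n,h0,h1 in (("green",45,75),("orange",8,17),("blue",105,125)):
        try: o[n]=pca("top",col(im,h0,h1,190 if n=="orange" else 130,100,(150,185,400,260)),.03)
        except Exception as e: o[n]=str(e)
        print(n,o[n])
E
python3 - <<'E'
from h import *
sweets()
im=np.array(arm.grab_frame("top"))
m=col(im,172,8,120,150,(297,162,319,173));print("knob bar",pca("top",m,.222))
arm.grab_frame("scene")
for c in ("top",):
  for n,z in (("s1",.03),("tin",.06),("mat",0),("gate_handle",.175)):
    for d in arm.silhouettes(c,n): print(c,n,round(d["score"],2),pca(c,d["pixels"],z))
m=col(im,172,8,120,60,(165,195,220,230)); print("tin red",pca("top",m,.05))
m=col(im,5,15,100,30,(180,226,200,250)); print("handle",pca("top",m,.043))
m=col(im,0,179,0,185,(240,140,290,178)); print("cover",pca("top",m,.179))
pp("tin");pp("knob_grip");pp("gate_handle");pp("dispenser")
E
```

```text
green ([0.4623, -0.0806], -0.196, [21.0, 49.0], 63)
orange attempt to get argmax of an empty sequence
blue ([0.442, 0.071], -0.033, [22.0, 50.0], 73)
knob bar ([0.6056, -0.1612], -1.512, [22.0, 61.0], 97)
top s1 0.59 ([0.4415, 0.0707], -0.038, [28.0, 65.0], 120)
top s1 0.59 ([0.2541, -0.2772], -1.393, [25.0, 43.0], 74)
top s1 0.41 ([0.2214, 0.3034], -1.533, [22.0, 60.0], 95)
top tin 0.79 ([0.4377, 0.2667], 1.554, [132.0, 170.0], 1264)
top tin 0.31 ([0.6728, -0.0523], 1.561, [178.0, 357.0], 3467)
top mat 0.69 ([0.4573, -0.273], 1.536, [162.0, 242.0], 2434)
top gate_handle 0.9 ([0.6142, 0.071], 1.425, [67.0, 225.0], 395)
tin red ([0.4493, 0.2683], 1.554, [98.0, 179.0], 1169)
handle ([0.3556, 0.2728], 0.11, [77.0, 93.0], 480)
cover ([0.6287, -0.0102], -1.507, [107.0, 176.0], 1341)
scene tin [(0.87, [0.452, 0.274, -0.001])]
top tin [(0.83, [0.447, 0.269, -0.009])]
scene knob_grip [(0.86, [0.606, -0.158, 0.207])]
top knob_grip [(0.68, [0.603, -0.154, 0.207])]
scene gate_handle [(0.69, [0.626, 0.13, 0.159]), (0.42, [0.462, -0.081, 0.017])]
top gate_handle [(0.81, [0.617, 0.129, 0.153])]
scene dispenser [(0.87, [0.643, -0.014, -0.006])]
top dispenser [(0.88, [0.64, -0.016, -0.001])]
```

Run:
```python
from h import *
go(0.442,0.071,0.16,-0.035+np.pi)
im=np.array(arm.grab_frame("top"));print(cv2.cvtColor(im,cv2.COLOR_BGR2HSV)[200:216,256:266,0].tolist())
```

```text
twist 0.344 shift(after twist) (np.float64(-0.2118), np.float64(0.7219), np.float64(0.1322)) shift(now) (np.float64(-0.4427), np.float64(0.6083), np.float64(0.1322))
[[13, 18, 26, 20, 16, 16, 20, 16, 13, 13], [13, 13, 9, 10, 10, 9, 9, 10, 13, 13], [13, 11, 11, 12, 12, 12, 12, 10, 13, 14], [13, 11, 12, 13, 13, 13, 12, 10, 13, 14], [12, 11, 12, 13, 13, 13, 12, 10, 13, 14], [13, 10, 12, 13, 13, 13, 12, 10, 12, 14], [13, 12, 12, 13, 13, 13, 12, 10, 12, 14], [14, 32, 12, 14, 13, 13, 12, 10, 12, 13], [14, 21, 11, 14, 13, 13, 13, 10, 11, 13], [13, 11, 12, 14, 13, 13, 12, 10, 11, 14], [13, 11, 12, 14, 13, 13, 12, 10, 11, 14], [13, 12, 12, 14, 14, 13, 13, 10, 11, 14], [13, 12, 12, 14, 13, 13, 13, 11, 11, 14], [13, 12, 11, 11, 11, 10, 11, 10, 11, 13], [13, 13, 12, 11, 11, 12, 13, 15, 13, 13], [13, 13, 15, 28, 29, 38, 38, 35, 16, 13]]
```

move_arm:
  increments:
    - {"twist": 0.115}
    - {"twist": 0.115}
    - {"twist": 0.114}
    - {"dx": -0.01, "dy": 0.034}
    - {"dx": -0.01, "dy": 0.034}
    - {"dx": -0.01, "dy": 0.034}
    - {"dx": -0.01, "dy": 0.034}
    - {"dx": -0.01, "dy": 0.034}
    - {"dx": -0.01, "dy": 0.034}
    - {"dx": -0.01, "dy": 0.034}
    - {"dx": -0.01, "dy": 0.034}
    - {"dx": -0.01, "dy": 0.034}
  force: 25

```text
$.increments[0]: bad value
```

move_arm:
  increments:
    - {"dx": -0.01, "dy": 0.034, "jaw": 0.14}
    - {"dx": -0.01, "dy": 0.034}
    - {"dx": -0.01, "dy": 0.034}
    - {"dx": -0.01, "dy": 0.034}
    - {"dx": -0.01, "dy": 0.034}
    - {"dx": -0.01, "dy": 0.034}
    - {"dx": -0.01, "dy": 0.034}
    - {"dx": -0.01, "dy": 0.034}
    - {"dx": -0.01, "dy": 0.034}
    - {"dx": -0.01, "dy": 0.034}
    - {"dx": -0.01, "dy": 0.034}
    - {"dx": -0.01, "dy": 0.034}

```text
$.increments[0]: bad value
```

Run:
```python
from h import *
st(); sweets(); pp("s1",("scene",)); go(0.442,0.071,0.073,-0.035+np.pi)
```

```text
t 3.1 p [ 0.2051 -0.643   0.2922] rot [ 3.142 -0.    -2.833] F [0.5 0.5 0.5] w 0.0876 g 0.0 q [-0.97  0.36  0.01  0.   -1.22 -0.29]
green ([0.4626, -0.0808], -0.216, [21.0, 49.0], 64)
orange attempt to get argmax of an empty sequence
blue ([0.442, 0.071], -0.033, [22.0, 50.0], 73)
scene s1 [(0.89, [0.22, 0.306, 0.02]), (0.75, [0.444, 0.074, 0.02]), (0.7, [0.48, 0.004, 0.018]), (0.69, [0.813, 0.06, 0.014]), (0.48, [0.244, -0.268, 0.02])]
twist 0.344 shift(after twist) (np.float64(-0.2118), np.float64(0.7219), np.float64(0.2192)) shift(now) (np.float64(-0.4427), np.float64(0.6083), np.float64(0.2192))
```

move_arm:
  increments:
    - {"jaw": 0.14, "dx": 0, "dy": 0, "dz": 0, "twist": 0.115}
    - {"jaw": 0.14, "dx": 0, "dy": 0, "dz": 0, "twist": 0.115}
    - {"jaw": 0.14, "dx": 0, "dy": 0, "dz": 0, "twist": 0.114}
    - {"jaw": 0.14, "dx": -0.01, "dy": 0.034, "dz": 0, "twist": 0}
    - {"jaw": 0.14, "dx": -0.01, "dy": 0.034, "dz": 0, "twist": 0}
    - {"jaw": 0.14, "dx": -0.01, "dy": 0.034, "dz": 0, "twist": 0}
    - {"jaw": 0.14, "dx": -0.01, "dy": 0.034, "dz": 0, "twist": 0}
    - {"jaw": 0.14, "dx": -0.01, "dy": 0.034, "dz": 0, "twist": 0}
    - {"jaw": 0.14, "dx": -0.01, "dy": 0.034, "dz": 0, "twist": 0}
    - {"jaw": 0.14, "dx": -0.01, "dy": 0.034, "dz": 0, "twist": 0}
    - {"jaw": 0.14, "dx": -0.01, "dy": 0.034, "dz": 0, "twist": 0}
    - {"jaw": 0.14, "dx": -0.01, "dy": 0.034, "dz": 0, "twist": 0}
  force: 25

```text
t: 4.25
eef_pos: [0.3059, -0.3389, 0.2924]
ee_rot: [-3.141, 0.001, 3.106]
force: [0.9, 1.0, -1.0]
width: 0.0503
gripper_force: 0.0
```

move_arm:
  increments:
    - {"jaw": 0.14, "dx": -0.01, "dy": 0.034, "dz": 0, "twist": 0}
    - {"jaw": 0.14, "dx": -0.01, "dy": 0.034, "dz": 0, "twist": 0}
    - {"jaw": 0.14, "dx": -0.01, "dy": 0.034, "dz": 0, "twist": 0}
    - {"jaw": 0.14, "dx": -0.01, "dy": 0.034, "dz": 0, "twist": 0}
    - {"jaw": 0.14, "dx": -0.01, "dy": 0.034, "dz": 0, "twist": 0}
    - {"jaw": 0.14, "dx": -0.01, "dy": 0.034, "dz": 0, "twist": 0}
    - {"jaw": 0.14, "dx": -0.01, "dy": 0.034, "dz": 0, "twist": 0}
    - {"jaw": 0.14, "dx": -0.01, "dy": 0.034, "dz": 0, "twist": 0}
    - {"jaw": 0.14, "dx": -0.01, "dy": 0.034, "dz": 0, "twist": 0}
    - {"jaw": 0.14, "dx": -0.01, "dy": 0.034, "dz": 0, "twist": 0}
    - {"jaw": 0.14, "dx": -0.01, "dy": 0.034, "dz": 0, "twist": 0}
    - {"jaw": 0.14, "dx": -0.01, "dy": 0.034, "dz": 0, "twist": 0}

```text
t: 5.25
eef_pos: [0.4402, 0.065, 0.2926]
ee_rot: [3.141, 0.001, 3.107]
force: [2.1, -0.4, 0.4]
width: 0.0502
gripper_force: 0.0
```

Run:
```python
from h import *
st(); sweets(); pp("s1",("scene",)); go(0.442,0.071,0.073,-0.035+np.pi)
```

```text
t 5.25 p [0.4402 0.065  0.2926] rot [3.141e+00 1.000e-03 3.107e+00] F [ 2.1 -0.4  0.4] w 0.0502 g 0.0 q [ 0.59 -0.03 -0.47  0.   -1.14 -2.2 ]
green ([0.4622, -0.0802], -0.174, [19.0, 48.0], 58)
orange attempt to get argmax of an empty sequence
blue ([0.4263, 0.0712], -1.561, [18.0, 21.0], 26)
scene s1 [(0.84, [0.484, 0.004, 0.017]), (0.72, [0.219, 0.308, 0.021]), (0.7, [0.443, 0.074, 0.022]), (0.69, [0.641, -0.012, -0.005]), (0.62, [0.46, -0.076, 0.016]), (0.55, [0.814, 0.062, 0.016]), (0.4, [0.246, -0.264, 0.021])]
twist 0.003 shift(after twist) (np.float64(-0.0011), np.float64(0.0059), np.float64(0.219)) shift(now) (np.float64(-0.0012), np.float64(0.0059), np.float64(0.219))
```

move_arm:
  increments:
    - {"jaw": 0.14, "dx": 0, "dy": 0.007, "dz": 0.03, "twist": 0}
    - {"jaw": 0.14, "dx": 0, "dy": 0, "dz": 0.03, "twist": 0}
    - {"jaw": 0.14, "dx": 0, "dy": 0, "dz": 0.03, "twist": 0}
    - {"jaw": 0.14, "dx": 0, "dy": 0, "dz": 0.03, "twist": 0}
    - {"jaw": 0.14, "dx": 0, "dy": 0, "dz": 0.03, "twist": 0}
    - {"jaw": 0.14, "dx": 0, "dy": 0, "dz": 0.03, "twist": 0}
    - {"jaw": 0.14, "dx": 0, "dy": 0, "dz": 0.025, "twist": 0}
    - {"jaw": 0.14, "dx": 0, "dy": 0, "dz": 0.014, "twist": 0}
    - {"jaw": -1, "dx": 0, "dy": 0, "dz": 0, "twist": 0}
    - {"jaw": -1, "dx": 0, "dy": 0, "dz": 0, "twist": 0}
    - {"jaw": -1, "dx": 0, "dy": 0, "dz": 0, "twist": 0}
    - {"jaw": -1, "dx": 0, "dy": 0, "dz": 0, "twist": 0}

```text
t: 6.4
eef_pos: [0.4411, 0.0703, 0.0745]
ee_rot: [3.14, 0.002, 3.106]
force: [0.3, 0.4, -0.7]
width: 0.0287
gripper_force: 0.1
```

move_arm:
  increments:
    - {"jaw": -1, "dx": 0, "dy": 0, "dz": 0, "twist": 0}
    - {"jaw": -1, "dx": 0, "dy": 0, "dz": 0, "twist": 0}
    - {"jaw": -1, "dx": 0, "dy": 0, "dz": -0.02, "twist": 0}
    - {"jaw": -1, "dx": 0, "dy": 0, "dz": -0.025, "twist": 0}
    - {"jaw": -1, "dx": 0, "dy": 0, "dz": -0.025, "twist": 0}
    - {"jaw": -1, "dx": 0, "dy": 0, "dz": -0.03, "twist": 0}
    - {"jaw": -1, "dx": 0, "dy": 0, "dz": -0.03, "twist": 0}

```text
t: 6.98
eef_pos: [0.4399, 0.0699, 0.205]
ee_rot: [3.141, 0.0, 3.106]
force: [0.8, -0.6, -0.6]
width: 0.0258
gripper_force: 25.0
```

Run:
```python
from h import *
st(); go(0.4507,0.3255,0.132,-0.03+np.pi)
```

```text
t 6.98 p [0.4399 0.0699 0.205 ] rot [3.141 0.    3.106] F [ 0.8 -0.6 -0.6] w 0.0258 g 25.0 q [ 0.6   0.06 -0.6  -0.   -0.92 -2.21]
twist -0.005 shift(after twist) (np.float64(-0.0031), np.float64(0.2558), np.float64(0.073)) shift(now) (np.float64(-0.0018), np.float64(0.2558), np.float64(0.073))
```

move_arm:
  increments:
    - {"jaw": -1, "dx": 0, "dy": 0.032, "dz": 0, "twist": 0}
    - {"jaw": -1, "dx": 0, "dy": 0.032, "dz": 0, "twist": 0}
    - {"jaw": -1, "dx": 0, "dy": 0.032, "dz": 0, "twist": 0}
    - {"jaw": -1, "dx": 0, "dy": 0.032, "dz": 0, "twist": 0}
    - {"jaw": -1, "dx": 0, "dy": 0.032, "dz": 0, "twist": 0}
    - {"jaw": -1, "dx": 0, "dy": 0.032, "dz": 0, "twist": 0}
    - {"jaw": -1, "dx": -0.001, "dy": 0.032, "dz": 0, "twist": 0}
    - {"jaw": -1, "dx": -0.001, "dy": 0.031, "dz": 0.02, "twist": 0}
    - {"jaw": -1, "dx": 0, "dy": 0, "dz": 0.03, "twist": 0}
    - {"jaw": -1, "dx": 0, "dy": 0, "dz": 0.02, "twist": 0}
    - {"jaw": -1, "dx": 0, "dy": 0, "dz": 0.003, "twist": 0}
    - {"jaw": -1, "dx": 0, "dy": 0, "dz": 0, "twist": 0}

```text
t: 7.98
eef_pos: [0.4508, 0.3243, 0.1295]
ee_rot: [-3.139, -0.001, 3.107]
force: [-0.2, -0.5, -0.4]
width: 0.0261
gripper_force: 25.0
```

move_arm:
  increments:
    - {"jaw": 0.14, "dx": 0, "dy": 0, "dz": 0, "twist": 0}
    - {"jaw": 0.14, "dx": 0, "dy": 0, "dz": 0, "twist": 0}
    - {"jaw": 0.14, "dx": 0, "dy": 0, "dz": 0, "twist": 0}
    - {"jaw": 0.14, "dx": 0, "dy": 0, "dz": -0.03, "twist": 0}
    - {"jaw": 0.14, "dx": 0, "dy": 0, "dz": -0.03, "twist": 0}
    - {"jaw": 0.14, "dx": 0, "dy": -0.02, "dz": -0.03, "twist": 0}
    - {"jaw": 0.14, "dx": 0, "dy": -0.03, "dz": 0, "twist": 0}
    - {"jaw": 0.14, "dx": 0, "dy": -0.03, "dz": 0, "twist": 0}
    - {"jaw": 0.14, "dx": 0, "dy": -0.03, "dz": 0, "twist": 0}

```text
t: 8.73
eef_pos: [0.4475, 0.214, 0.222]
ee_rot: [3.139, 0.002, 3.107]
force: [-0.2, -0.2, -0.1]
width: 0.0502
gripper_force: 0.0
```

Run:
```python
from h import *
st(); 
im=np.array(arm.grab_frame("top"))
for d in arm.silhouettes("top","s1"): print(pca("top",d["pixels"],.03),round(d["score"],2))
pp("s1",("scene",));pp("tin")
im2=np.array(arm.grab_frame("scene"))
o=np.hstack([cv2.resize(im[150:260,150:310],(480,330)),cv2.resize(im2[190:340,230:380],(320,330))]);cv2.imwrite("pics/a.png",o)
```

```text
t 8.73 p [0.4475 0.214  0.222 ] rot [3.139e+00 2.000e-03 3.107e+00] F [-0.2 -0.2 -0.1] w 0.0502 g 0.0 q [ 0.84  0.12 -0.48 -0.   -0.97 -2.45]
([0.8116, 0.0597], 1.127, [35.0, 70.0], 146) 0.62
([0.4787, 0.0036], 0.146, [31.0, 63.0], 128) 0.53
([0.4609, -0.08], -0.188, [26.0, 65.0], 110) 0.51
scene s1 [(0.7, [0.815, 0.061, 0.014]), (0.59, [0.482, 0.008, 0.018]), (0.56, [0.22, 0.31, 0.017]), (0.54, [0.461, -0.076, 0.02]), (0.54, [0.456, 0.326, 0.023])]
scene tin [(0.84, [0.449, 0.274, -0.003])]
top tin [(0.64, [0.448, 0.27, -0.006])]
```

View pics/a.png

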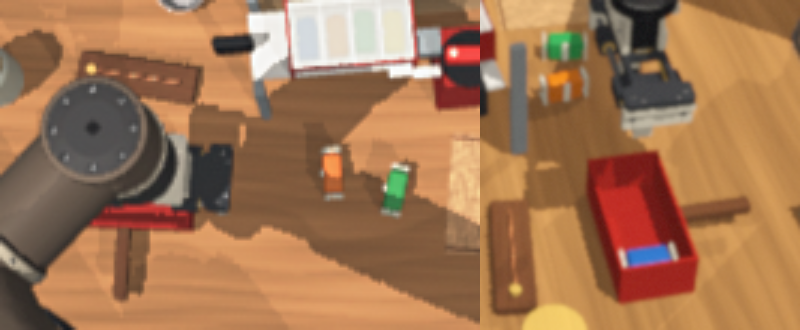

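The picture shows the blue sweet standing in the tin near the +y end at (648,255). Orange is at (332,172) and green at (397,190), both untouched. Orange is next.

Run:
```python
from h import *
go(0.481,0.005,0.073,0.145+np.pi)
```

```text
twist -0.179 shift(after twist) (np.float64(-0.0026), np.float64(-0.2133), np.float64(0.1472)) shift(now) (np.float64(-0.0406), np.float64(-0.2094), np.float64(0.1472))
```

move_arm:
  increments:
    - {"jaw": 0.14, "dx": 0, "dy": 0, "dz": 0, "twist": -0.09}
    - {"jaw": 0.14, "dx": 0, "dy": 0, "dz": 0, "twist": -0.09}
    - {"jaw": 0.14, "dx": 0, "dy": -0.03, "dz": 0, "twist": 0}
    - {"jaw": 0.14, "dx": 0, "dy": -0.03, "dz": 0, "twist": 0}
    - {"jaw": 0.14, "dx": 0, "dy": -0.03, "dz": 0, "twist": 0}
    - {"jaw": 0.14, "dx": 0, "dy": -0.03, "dz": 0, "twist": 0}
    - {"jaw": 0.14, "dx": 0, "dy": -0.03, "dz": 0, "twist": 0}
    - {"jaw": 0.14, "dx": 0, "dy": -0.03, "dz": 0, "twist": 0}
    - {"jaw": 0.14, "dx": -0.001, "dy": -0.02, "dz": 0, "twist": 0}
    - {"jaw": 0.14, "dx": -0.001, "dy": -0.013, "dz": 0, "twist": 0}
    - {"jaw": 0.14, "dx": 0, "dy": 0, "dz": 0, "twist": 0}

```text
t: 10.1
eef_pos: [0.4806, 0.0031, 0.2199]
ee_rot: [-3.141, -0.001, -2.998]
force: [-0.7, -0.3, -0.8]
width: 0.0496
gripper_force: 0.0
```

Run:
```python
from h import *
st();pp("s1",("scene",));go(0.481,0.005,0.073,0.145+np.pi)
```

```text
t 10.1 p [0.4806 0.0031 0.2199] rot [-3.141e+00 -1.000e-03 -2.998e+00] F [-0.7 -0.3 -0.8] w 0.0496 g 0.0 q [ 0.42  0.1  -0.51  0.   -0.96 -1.84]
scene s1 [(0.88, [0.222, 0.309, 0.019]), (0.73, [0.25, -0.268, 0.021]), (0.69, [0.814, 0.059, 0.015]), (0.65, [0.457, 0.325, 0.023])]
twist -0.001 shift(after twist) (np.float64(-0.0007), np.float64(0.0004), np.float64(0.1469)) shift(now) (np.float64(-0.0007), np.float64(0.0004), np.float64(0.1469))
```

move_arm:
  increments:
    - {"jaw": 0.14, "dx": 0, "dy": 0, "dz": 0.03, "twist": 0}
    - {"jaw": 0.14, "dx": 0, "dy": 0, "dz": 0.03, "twist": 0}
    - {"jaw": 0.14, "dx": 0, "dy": 0, "dz": 0.03, "twist": 0}
    - {"jaw": 0.14, "dx": 0, "dy": 0, "dz": 0.03, "twist": 0}
    - {"jaw": 0.14, "dx": 0, "dy": 0, "dz": 0.02, "twist": 0}
    - {"jaw": 0.14, "dx": 0, "dy": 0, "dz": 0.007, "twist": 0}
    - {"jaw": -1, "dx": 0, "dy": 0, "dz": 0, "twist": 0}
    - {"jaw": -1, "dx": 0, "dy": 0, "dz": 0, "twist": 0}
    - {"jaw": -1, "dx": 0, "dy": 0, "dz": 0, "twist": 0}
    - {"jaw": -1, "dx": 0, "dy": 0, "dz": 0, "twist": 0}
    - {"jaw": -1, "dx": 0, "dy": 0, "dz": 0, "twist": 0}
    - {"jaw": -1, "dx": 0, "dy": 0, "dz": 0, "twist": 0}

```text
t: 11.2
eef_pos: [0.481, 0.0049, 0.0745]
ee_rot: [3.141, 0.003, -2.997]
force: [-2.6, 2.0, 8.1]
width: 0.0258
gripper_force: 24.4
```

move_arm:
  increments:
    - {"jaw": -1, "dx": 0, "dy": 0, "dz": -0.02, "twist": 0}
    - {"jaw": -1, "dx": 0, "dy": 0, "dz": -0.025, "twist": 0}
    - {"jaw": -1, "dx": 0, "dy": 0, "dz": -0.025, "twist": 0}
    - {"jaw": -1, "dx": 0, "dy": 0, "dz": -0.03, "twist": 0.09}
    - {"jaw": -1, "dx": 0, "dy": 0, "dz": -0.03, "twist": 0.085}
    - {"jaw": -1, "dx": 0, "dy": 0, "dz": 0, "twist": 0}

```text
t: 11.7
eef_pos: [0.4829, 0.005, 0.2094]
ee_rot: [3.139, 0.01, 3.107]
force: [0.7, 0.7, -0.9]
width: 0.0262
gripper_force: 24.4
```

Run:
```python
from h import *
st();pp("s1",("scene",));go(0.4496,0.2905,0.113,-0.03+np.pi)
```

```text
t 11.7 p [0.4829 0.005  0.2094] rot [3.139 0.01  3.107] F [ 0.7  0.7 -0.9] w 0.0262 g 24.4 q [ 0.42  0.11 -0.52  0.   -0.93 -2.03]
scene s1 [(0.78, [0.246, -0.268, 0.017]), (0.74, [0.814, 0.061, 0.015]), (0.7, [0.219, 0.306, 0.019]), (0.56, [0.457, 0.324, 0.023]), (0.52, [0.482, 0.006, 0.15]), (0.51, [0.461, -0.077, 0.019])]
twist 0.0 shift(after twist) (np.float64(0.0396), np.float64(0.2848), np.float64(0.0918)) shift(now) (np.float64(0.0396), np.float64(0.2848), np.float64(0.0918))
```

move_arm:
  increments:
    - {"jaw": -1, "dx": 0.005, "dy": 0.032, "dz": 0, "twist": 0}
    - {"jaw": -1, "dx": 0.005, "dy": 0.032, "dz": 0, "twist": 0}
    - {"jaw": -1, "dx": 0.005, "dy": 0.032, "dz": 0, "twist": 0}
    - {"jaw": -1, "dx": 0.005, "dy": 0.032, "dz": 0, "twist": 0}
    - {"jaw": -1, "dx": 0.005, "dy": 0.032, "dz": 0, "twist": 0}
    - {"jaw": -1, "dx": 0.005, "dy": 0.032, "dz": 0, "twist": 0}
    - {"jaw": -1, "dx": 0.005, "dy": 0.032, "dz": 0, "twist": 0}
    - {"jaw": -1, "dx": 0.005, "dy": 0.032, "dz": 0, "twist": 0}
    - {"jaw": -1, "dx": 0, "dy": 0.027, "dz": 0, "twist": 0}
    - {"jaw": -1, "dx": 0, "dy": 0, "dz": 0, "twist": 0}
    - {"jaw": -1, "dx": 0, "dy": 0, "dz": 0.03, "twist": 0}
    - {"jaw": -1, "dx": 0, "dy": 0, "dz": 0.03, "twist": 0}

```text
t: 12.8
eef_pos: [0.4488, 0.2894, 0.1427]
ee_rot: [3.14, 0.001, 3.113]
force: [-0.3, -0.0, -1.1]
width: 0.0264
gripper_force: 24.4
```

move_arm:
  increments:
    - {"jaw": -1, "dx": 0, "dy": 0, "dz": 0.02, "twist": 0}
    - {"jaw": -1, "dx": 0, "dy": 0, "dz": 0.012, "twist": 0}
    - {"jaw": -1, "dx": 0, "dy": 0, "dz": 0, "twist": 0}
    - {"jaw": -0.1, "dx": 0, "dy": 0, "dz": 0, "twist": 0}
    - {"jaw": -0.1, "dx": 0, "dy": 0, "dz": 0, "twist": 0}
    - {"jaw": -0.1, "dx": 0, "dy": 0, "dz": 0, "twist": 0}
    - {"jaw": -0.1, "dx": 0, "dy": 0, "dz": -0.03, "twist": 0}
    - {"jaw": -0.1, "dx": 0, "dy": 0, "dz": -0.03, "twist": 0}
    - {"jaw": 0.14, "dx": 0, "dy": -0.02, "dz": -0.03, "twist": 0}
    - {"jaw": 0.14, "dx": 0, "dy": -0.03, "dz": -0.01, "twist": 0}
    - {"jaw": 0.14, "dx": 0, "dy": -0.03, "dz": 0, "twist": 0}
    - {"jaw": 0.14, "dx": 0, "dy": -0.03, "dz": 0, "twist": 0}

```text
t: 13.8
eef_pos: [0.4457, 0.178, 0.2134]
ee_rot: [3.138, 0.003, 3.112]
force: [-0.2, -0.6, -0.2]
width: 0.0498
gripper_force: 0.0
```

Run:
```python
from h import *
st();pp("s1",("scene",))
arm.grab_frame("top")
for d in arm.silhouettes("top","s1"): print(pca("top",d["pixels"],.03),round(d["score"],2))
pp("tin",("scene",))
go(0.461,-0.079,0.073,-.19+np.pi)
```

```text
t 13.8 p [0.4457 0.178  0.2134] rot [3.138e+00 3.000e-03 3.112e+00] F [-0.2 -0.6 -0.2] w 0.0498 g 0.0 q [ 0.79  0.1  -0.52  0.   -0.94 -2.39]
scene s1 [(0.75, [0.45, 0.289, 0.02]), (0.74, [0.814, 0.059, 0.018]), (0.65, [0.22, 0.308, 0.018]), (0.59, [0.463, -0.078, 0.019]), (0.47, [0.456, 0.327, 0.022])]
scene tin [(0.75, [0.608, -0.158, 0.209]), (0.69, [0.452, 0.276, 0.0])]
twist 0.16 shift(after twist) (np.float64(-0.0637), np.float64(-0.2507), np.float64(0.1389)) shift(now) (np.float64(-0.0229), np.float64(-0.2576), np.float64(0.1389))
```

move_arm:
  increments:
    - {"jaw": 0.14, "dx": 0, "dy": 0, "dz": 0, "twist": 0.08}
    - {"jaw": 0.14, "dx": 0, "dy": 0, "dz": 0, "twist": 0.08}
    - {"jaw": 0.14, "dx": -0.008, "dy": -0.031, "dz": 0, "twist": 0}
    - {"jaw": 0.14, "dx": -0.008, "dy": -0.031, "dz": 0, "twist": 0}
    - {"jaw": 0.14, "dx": -0.008, "dy": -0.031, "dz": 0, "twist": 0}
    - {"jaw": 0.14, "dx": -0.008, "dy": -0.031, "dz": 0, "twist": 0}
    - {"jaw": 0.14, "dx": -0.008, "dy": -0.031, "dz": 0, "twist": 0}
    - {"jaw": 0.14, "dx": -0.008, "dy": -0.031, "dz": 0, "twist": 0}
    - {"jaw": 0.14, "dx": -0.008, "dy": -0.031, "dz": 0, "twist": 0}
    - {"jaw": 0.14, "dx": -0.008, "dy": -0.031, "dz": 0, "twist": 0}
    - {"jaw": 0.14, "dx": 0, "dy": 0, "dz": 0, "twist": 0}
    - {"jaw": 0.14, "dx": 0, "dy": 0, "dz": 0, "twist": 0}

```text
t: 15.1
eef_pos: [0.4618, -0.0778, 0.211]
ee_rot: [-3.141, -0.0, 2.949]
force: [-0.2, 0.2, -0.3]
width: 0.0499
gripper_force: 0.0
```

Run:
```python
from h import *
st();pp("s1");go(0.462,-0.079,0.073,-.19+np.pi)
```

```text
t 15.1 p [ 0.4618 -0.0778  0.211 ] rot [-3.141 -0.     2.949] F [-0.2  0.2 -0.3] w 0.0499 g 0.0 q [ 0.26  0.09 -0.54  0.   -0.94 -2.02]
scene s1 [(0.83, [0.219, 0.306, 0.019]), (0.82, [0.459, -0.076, 0.015]), (0.66, [0.815, 0.063, 0.016]), (0.52, [0.455, 0.325, 0.023]), (0.48, [0.248, -0.264, 0.019])]
top s1 [(0.7, [0.451, 0.322, 0.023]), (0.66, [0.453, 0.29, 0.019]), (0.51, [0.253, -0.266, 0.015]), (0.47, [0.814, 0.062, 0.018]), (0.46, [0.222, 0.311, 0.018]), (0.44, [0.459, -0.077, 0.017])]
twist 0.001 shift(after twist) (np.float64(-0.0009), np.float64(-0.0029), np.float64(0.1381)) shift(now) (np.float64(-0.0009), np.float64(-0.0029), np.float64(0.1381))
```

move_arm:
  increments:
    - {"jaw": 0.14, "dx": 0, "dy": -0.001, "dz": 0.03, "twist": 0}
    - {"jaw": 0.14, "dx": 0, "dy": 0, "dz": 0.03, "twist": 0}
    - {"jaw": 0.14, "dx": 0, "dy": 0, "dz": 0.03, "twist": 0}
    - {"jaw": 0.14, "dx": 0, "dy": 0, "dz": 0.025, "twist": 0}
    - {"jaw": 0.14, "dx": 0, "dy": 0, "dz": 0.016, "twist": 0}
    - {"jaw": 0.14, "dx": 0, "dy": 0, "dz": 0.007, "twist": 0}
    - {"jaw": -1, "dx": 0, "dy": 0, "dz": 0, "twist": 0}
    - {"jaw": -1, "dx": 0, "dy": 0, "dz": 0, "twist": 0}
    - {"jaw": -1, "dx": 0, "dy": 0, "dz": 0, "twist": 0}
    - {"jaw": -1, "dx": 0, "dy": 0, "dz": 0, "twist": 0}
    - {"jaw": -1, "dx": 0, "dy": 0, "dz": 0, "twist": 0}
    - {"jaw": -1, "dx": 0, "dy": 0, "dz": 0, "twist": 0}

```text
t: 16.3
eef_pos: [0.462, -0.0777, 0.0743]
ee_rot: [3.141, 0.002, 2.952]
force: [-1.3, 3.3, 7.2]
width: 0.0256
gripper_force: 25.0
```

move_arm:
  increments:
    - {"jaw": -1, "dx": 0, "dy": 0, "dz": -0.02, "twist": 0}
    - {"jaw": -1, "dx": 0, "dy": 0, "dz": -0.025, "twist": 0}
    - {"jaw": -1, "dx": 0, "dy": 0, "dz": -0.025, "twist": 0}
    - {"jaw": -1, "dx": 0, "dy": 0, "dz": -0.03, "twist": -0.08}
    - {"jaw": -1, "dx": 0, "dy": 0, "dz": -0.03, "twist": -0.08}
    - {"jaw": -1, "dx": 0, "dy": 0, "dz": 0, "twist": 0}

```text
t: 16.8
eef_pos: [0.4639, -0.0779, 0.2093]
ee_rot: [3.14, 0.01, 3.117]
force: [1.3, -0.2, 0.3]
width: 0.0256
gripper_force: 25.0
```

Run:
```python
from h import *
st();pp("s1",("scene",));go(0.4485,0.2525,0.113,-0.03+np.pi)
```

```text
t 16.8 p [ 0.4639 -0.0779  0.2093] rot [3.14  0.01  3.117] F [ 1.3 -0.2  0.3] w 0.0256 g 25.0 q [ 0.25  0.09 -0.55  0.   -0.92 -1.85]
scene s1 [(0.8, [0.22, 0.308, 0.02]), (0.72, [0.245, -0.268, 0.022]), (0.61, [0.464, -0.079, 0.151]), (0.58, [0.448, 0.286, 0.019]), (0.54, [0.812, 0.062, 0.016]), (0.53, [0.455, 0.325, 0.023])]
twist -0.001 shift(after twist) (np.float64(0.0231), np.float64(0.3299), np.float64(0.0917)) shift(now) (np.float64(0.0234), np.float64(0.3298), np.float64(0.0917))
```

move_arm:
  increments:
    - {"jaw": -1, "dx": 0.002, "dy": 0.033, "dz": 0, "twist": 0}
    - {"jaw": -1, "dx": 0.002, "dy": 0.033, "dz": 0, "twist": 0}
    - {"jaw": -1, "dx": 0.002, "dy": 0.033, "dz": 0, "twist": 0}
    - {"jaw": -1, "dx": 0.002, "dy": 0.033, "dz": 0, "twist": 0}
    - {"jaw": -1, "dx": 0.002, "dy": 0.033, "dz": 0, "twist": 0}
    - {"jaw": -1, "dx": 0.002, "dy": 0.033, "dz": 0, "twist": 0}
    - {"jaw": -1, "dx": 0.002, "dy": 0.033, "dz": 0, "twist": 0}
    - {"jaw": -1, "dx": 0.002, "dy": 0.033, "dz": 0, "twist": 0}
    - {"jaw": -1, "dx": 0.003, "dy": 0.033, "dz": 0, "twist": 0}
    - {"jaw": -1, "dx": 0.003, "dy": 0.033, "dz": 0, "twist": 0}
    - {"jaw": -1, "dx": 0, "dy": 0, "dz": 0.03, "twist": 0}
    - {"jaw": -1, "dx": 0, "dy": 0, "dz": 0.03, "twist": 0}

```text
t: 17.9
eef_pos: [0.4492, 0.2548, 0.1425]
ee_rot: [3.139, 0.002, 3.113]
force: [-0.4, -1.1, -0.5]
width: 0.026
gripper_force: 25.0
```

move_arm:
  increments:
    - {"jaw": -1, "dx": 0, "dy": 0, "dz": 0.02, "twist": 0}
    - {"jaw": -1, "dx": 0, "dy": 0, "dz": 0.011, "twist": 0}
    - {"jaw": -1, "dx": 0, "dy": 0, "dz": 0, "twist": 0}
    - {"jaw": -0.1, "dx": 0, "dy": 0, "dz": 0, "twist": 0}
    - {"jaw": -0.1, "dx": 0, "dy": 0, "dz": 0, "twist": 0}
    - {"jaw": -0.1, "dx": 0, "dy": 0, "dz": 0, "twist": 0}
    - {"jaw": -0.1, "dx": 0, "dy": 0, "dz": -0.03, "twist": 0}
    - {"jaw": -0.1, "dx": 0, "dy": 0, "dz": -0.03, "twist": 0}
    - {"jaw": 0.14, "dx": 0.02, "dy": 0, "dz": -0.03, "twist": 0}
    - {"jaw": 0.14, "dx": 0.03, "dy": 0, "dz": 0, "twist": 0}
    - {"jaw": 0.14, "dx": 0.03, "dy": 0.01, "dz": 0, "twist": 0}
    - {"jaw": 0.14, "dx": 0.03, "dy": 0.01, "dz": 0, "twist": 0}

```text
t: 18.9
eef_pos: [0.3391, 0.2758, 0.2037]
ee_rot: [3.138, 0.001, 3.109]
force: [-0.1, 0.5, 0.1]
width: 0.0495
gripper_force: 0.0
```

Run:
```python
from h import *
st();pp("s1",("scene",))
pp("tin")
im=np.array(arm.grab_frame("scene"));cv2.imwrite("pics/b.png",cv2.resize(im[150:350,200:450],(600,480)))
go(0.339,0.274,0.082,-.03+np.pi)
```

```text
t 18.9 p [0.3391 0.2758 0.2037] rot [3.138e+00 1.000e-03 3.109e+00] F [-0.1  0.5  0.1] w 0.0495 g 0.0 q [ 1.14  0.04 -0.62 -0.   -0.91 -2.74]
scene s1 [(0.91, [0.221, 0.305, 0.019]), (0.73, [0.45, 0.289, 0.022]), (0.69, [0.487, -0.504, -0.002]), (0.66, [0.456, 0.328, 0.025]), (0.53, [0.447, 0.251, 0.022]), (0.52, [0.81, 0.061, 0.017]), (0.49, [0.244, -0.264, 0.021])]
scene tin [(0.67, [0.452, 0.274, 0.001])]
top tin [(0.95, [0.446, 0.269, -0.004])]
twist -0.001 shift(after twist) (np.float64(0.0014), np.float64(-0.0018), np.float64(0.1205)) shift(now) (np.float64(0.0014), np.float64(-0.0018), np.float64(0.1205))
```

View pics/b.png

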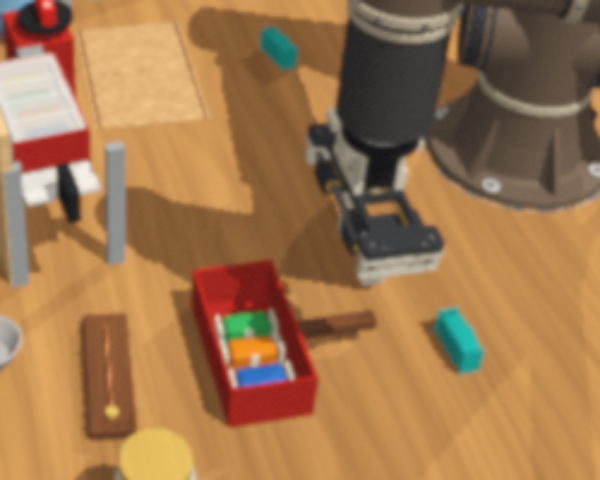

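The picture shows all three loose sweets standing in the tin (green 247,325; orange 252,350; blue 262,375), with the −y end left free for d1. Next I grip the handle.

move_arm:
  increments:
    - {"jaw": 0.14, "dx": 0, "dy": -0.001, "dz": 0.03, "twist": 0}
    - {"jaw": 0.14, "dx": 0, "dy": 0, "dz": 0.03, "twist": 0}
    - {"jaw": 0.14, "dx": 0, "dy": 0, "dz": 0.03, "twist": 0}
    - {"jaw": 0.14, "dx": 0, "dy": 0, "dz": 0.022, "twist": 0}
    - {"jaw": 0.14, "dx": 0, "dy": 0, "dz": 0.01, "twist": 0}
    - {"jaw": 0.14, "dx": 0, "dy": 0, "dz": 0, "twist": 0}
    - {"jaw": -1, "dx": 0, "dy": 0, "dz": 0, "twist": 0}
    - {"jaw": -1, "dx": 0, "dy": 0, "dz": 0, "twist": 0}
    - {"jaw": -1, "dx": 0, "dy": 0, "dz": 0, "twist": 0}
    - {"jaw": -1, "dx": 0, "dy": 0, "dz": 0, "twist": 0}
    - {"jaw": -1, "dx": 0, "dy": 0, "dz": 0, "twist": 0}
    - {"jaw": -1, "dx": 0, "dy": 0, "dz": 0, "twist": 0}
  force: 40

```text
t: 20.25
eef_pos: [0.3399, 0.2751, 0.0808]
ee_rot: [3.14, 0.001, 3.112]
force: [-0.6, 0.2, 2.4]
width: 0.0176
gripper_force: 40.0
```

Run:
```python
from h import *
st();pp("tin")
print("post",ray("scene",np.array([[248.5,259.],[243,259]]),0))
```

```text
t 20.25 p [0.3399 0.2751 0.0808] rot [3.140e+00 1.000e-03 3.112e+00] F [-0.6  0.2  2.4] w 0.0176 g 40.0 q [ 1.13  0.24 -0.76  0.   -0.57 -2.74]
scene tin [(0.64, [0.45, 0.274, 0.002])]
top tin [(0.58, [0.445, 0.269, -0.007])]
post [[0.56265161 0.09685647 0.        ]
 [0.578222   0.09378322 0.        ]]
```

move_arm:
  increments:
    - {"jaw": -1, "dx": -0.002, "dy": -0.008, "dz": 0, "twist": 0}
    - {"jaw": -1, "dx": -0.004, "dy": -0.014, "dz": 0, "twist": 0}
    - {"jaw": -1, "dx": -0.005, "dy": -0.02, "dz": 0, "twist": 0}
    - {"jaw": -1, "dx": -0.005, "dy": -0.02, "dz": 0, "twist": 0}
    - {"jaw": -1, "dx": -0.006, "dy": -0.022, "dz": 0, "twist": 0}
    - {"jaw": -1, "dx": -0.008, "dy": -0.022, "dz": 0, "twist": 0}
    - {"jaw": -1, "dx": -0.008, "dy": -0.022, "dz": 0, "twist": 0}
    - {"jaw": -1, "dx": -0.008, "dy": -0.022, "dz": 0, "twist": 0}
    - {"jaw": -1, "dx": -0.008, "dy": -0.02, "dz": 0, "twist": 0}
    - {"jaw": -1, "dx": -0.004, "dy": -0.01, "dz": 0, "twist": 0}
    - {"jaw": -1, "dx": 0, "dy": -0.004, "dz": 0, "twist": 0}
    - {"jaw": -1, "dx": 0, "dy": 0, "dz": 0, "twist": 0}

```text
t: 21.45
eef_pos: [0.3928, 0.0888, 0.0804]
ee_rot: [3.141, 0.001, 3.11]
force: [-0.4, 1.1, 3.6]
width: 0.0196
gripper_force: 37.1
```

Run:
```python
from h import *
st();pp("tin");pp("s1",("scene",));go(.395,.09,.082,3.112)
```

```text
t 21.45 p [0.3928 0.0888 0.0804] rot [3.141e+00 1.000e-03 3.110e+00] F [-0.4  1.1  3.6] w 0.0196 g 37.1 q [ 0.72  0.19 -0.84  0.   -0.54 -2.32]
scene tin [(0.86, [0.506, 0.105, -0.001])]
top tin [(0.88, [0.501, 0.097, -0.004]), (0.59, [0.732, 0.22, 0.001])]
scene s1 [(0.66, [0.222, 0.304, 0.021]), (0.57, [0.502, 0.085, 0.023]), (0.57, [0.502, 0.119, 0.019]), (0.57, [0.5, 0.161, 0.021]), (0.51, [0.814, 0.062, 0.018])]
twist 0.0 shift(after twist) (np.float64(-0.0029), np.float64(0.0005), np.float64(-0.0019)) shift(now) (np.float64(-0.0029), np.float64(0.0005), np.float64(-0.0019))
```

move_arm:
  increments:
    - {"jaw": -1, "dx": 0, "dy": -0.008, "dz": 0, "twist": -0.02}
    - {"jaw": -1, "dx": -0.002, "dy": -0.015, "dz": 0, "twist": -0.02}
    - {"jaw": -1, "dx": -0.002, "dy": -0.015, "dz": 0, "twist": -0.02}
    - {"jaw": -1, "dx": -0.002, "dy": -0.015, "dz": 0, "twist": -0.02}
    - {"jaw": -1, "dx": -0.002, "dy": -0.015, "dz": 0, "twist": -0.02}
    - {"jaw": -1, "dx": -0.002, "dy": -0.015, "dz": 0, "twist": -0.02}
    - {"jaw": -1, "dx": 0, "dy": -0.006, "dz": 0, "twist": 0}
    - {"jaw": -1, "dx": 0, "dy": 0, "dz": 0, "twist": 0}

```text
t: 22.42
eef_pos: [0.4045, 0.0, 0.0801]
ee_rot: [-3.141, -0.001, -3.053]
force: [0.7, 0.1, 4.0]
width: 0.0186
gripper_force: 36.9
```

Run:
```python
from h import *
st();pp("tin");pp("s1",("scene",));
im=np.array(arm.grab_frame("top"))
m=col(im,172,8,120,60,(235,175,310,235)); print("tin red",rect("top",m,.06),pca("top",m,.05))
cv2.imwrite("pics/c.png",cv2.resize(im[140:250,190:340],(750,550)))
```

```text
t 22.42 p [0.4045 0.     0.0801] rot [-3.141e+00 -1.000e-03 -3.053e+00] F [0.7 0.1 4. ] w 0.0186 g 36.9 q [ 0.49  0.19 -0.83 -0.   -0.55 -1.98]
scene tin [(0.8, [0.514, 0.022, 0.002]), (0.68, [0.639, -0.011, -0.006])]
top tin [(0.63, [0.513, 0.02, -0.004])]
scene s1 [(0.77, [0.817, 0.058, 0.016]), (0.7, [0.221, 0.306, 0.018]), (0.69, [0.51, 0.045, 0.019]), (0.63, [0.247, -0.268, 0.018]), (0.53, [0.513, 0.01, 0.023])]
tin red (0.5121, 0.0197, 173, 99, np.float64(-1.384), 531) ([0.5284, 0.0021], -1.459, [93.0, 192.0], 531)
```

View pics/c.png

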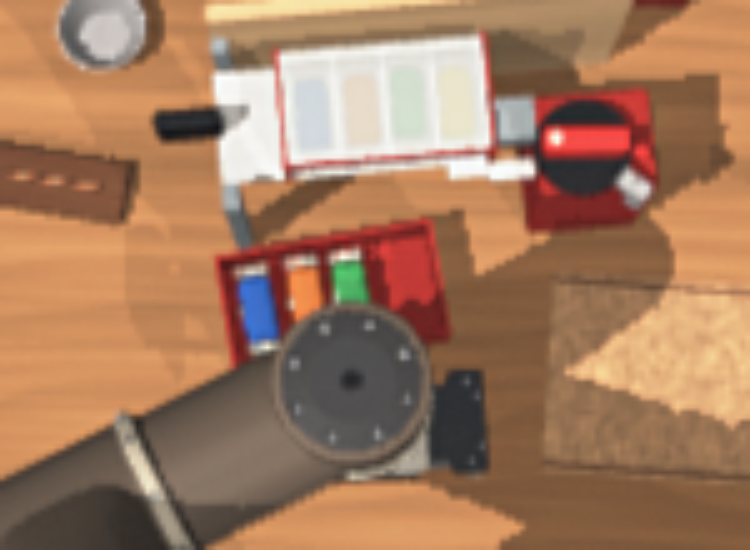

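The picture shows the tin in front of the bay, corners at (218,258) and (432,220), turned slightly more than the dispenser and still clear of the front post at (238,230).

move_arm:
  increments:
    - {"jaw": -1, "dx": -0.001, "dy": -0.006, "dz": 0, "twist": 0}
    - {"jaw": -1, "dx": -0.002, "dy": -0.012, "dz": 0, "twist": 0.02}
    - {"jaw": -1, "dx": -0.002, "dy": -0.012, "dz": 0, "twist": 0.02}
    - {"jaw": -1, "dx": -0.002, "dy": -0.01, "dz": 0, "twist": 0.02}
    - {"jaw": -1, "dx": 0, "dy": 0, "dz": 0, "twist": 0}
    - {"jaw": -1, "dx": 0, "dy": 0, "dz": 0, "twist": 0}

```text
t: 23.27
eef_pos: [0.4148, -0.0389, 0.0801]
ee_rot: [-3.142, 0.0, -3.112]
force: [1.0, -0.9, 2.5]
width: 0.0187
gripper_force: 37.5
```

Run:
```python
from h import *
st();pp("tin");pp("s1",("scene",));
im=np.array(arm.grab_frame("top"))
m=col(im,172,8,120,60,(235,175,318,235)); print("tin red",rect("top",m,.06))
m=col(im,172,8,120,60,(235,175,290,205));
```

```text
t 23.27 p [ 0.4148 -0.0389  0.0801] rot [-3.142  0.    -3.112] F [ 1.  -0.9  2.5] w 0.0187 g 37.5 q [ 0.39  0.21 -0.81  0.   -0.55 -1.93]
scene tin [(0.59, [0.525, -0.025, -0.001])]
top tin [(0.68, [0.525, -0.029, -0.003])]
scene s1 [(0.71, [0.246, -0.267, 0.02]), (0.68, [0.524, -0.006, 0.021]), (0.68, [0.812, 0.061, 0.016]), (0.64, [0.222, 0.308, 0.016]), (0.55, [0.523, 0.031, 0.023]), (0.44, [0.527, -0.04, 0.021])]
tin red (0.5239, -0.0289, 173, 99, np.float64(-1.462), 536)
```

move_arm:
  increments:
    - {"jaw": -1, "dx": -0.006, "dy": 0.001, "dz": 0, "twist": 0}
    - {"jaw": -1, "dx": -0.012, "dy": 0.001, "dz": 0, "twist": 0}
    - {"jaw": -1, "dx": -0.014, "dy": 0.001, "dz": 0, "twist": 0}
    - {"jaw": -1, "dx": -0.014, "dy": 0.001, "dz": 0, "twist": 0}
    - {"jaw": -1, "dx": -0.014, "dy": 0.001, "dz": 0, "twist": 0}
    - {"jaw": -1, "dx": -0.014, "dy": 0.001, "dz": 0, "twist": 0}
    - {"jaw": -1, "dx": -0.014, "dy": 0.001, "dz": 0, "twist": 0}
    - {"jaw": -1, "dx": -0.014, "dy": 0.002, "dz": 0, "twist": 0}
    - {"jaw": -1, "dx": -0.009, "dy": 0.001, "dz": 0, "twist": 0}
    - {"jaw": -1, "dx": -0.003, "dy": 0, "dz": 0, "twist": 0}
    - {"jaw": -1, "dx": 0, "dy": 0, "dz": 0, "twist": 0}

```text
t: 24.53
eef_pos: [0.5275, -0.0258, 0.0797]
ee_rot: [-3.141, -0.003, -3.112]
force: [-2.5, -1.7, 5.4]
width: 0.0177
gripper_force: 39.5
```

Run:
```python
from h import *
st();pp("tin");pp("s1",("scene",));pp("dispenser");
im=np.array(arm.grab_frame("scene"));cv2.imwrite("pics/d.png",cv2.resize(im[110:270,150:340],(760,600)))
```

```text
t 24.53 p [ 0.5275 -0.0258  0.0797] rot [-3.141e+00 -3.000e-03 -3.112e+00] F [-2.5 -1.7  5.4] w 0.0177 g 39.5 q [ 0.32  0.36 -0.56 -0.   -0.65 -1.86]
scene tin [(0.78, [0.64, -0.017, 0.001])]
top tin []
scene s1 [(0.76, [0.219, 0.306, 0.02]), (0.64, [0.814, 0.061, 0.017]), (0.43, [0.638, 0.037, 0.027]), (0.37, [0.637, -0.001, 0.02])]
scene dispenser [(0.97, [0.641, -0.016, -0.005])]
top dispenser []
```

View pics/d.png

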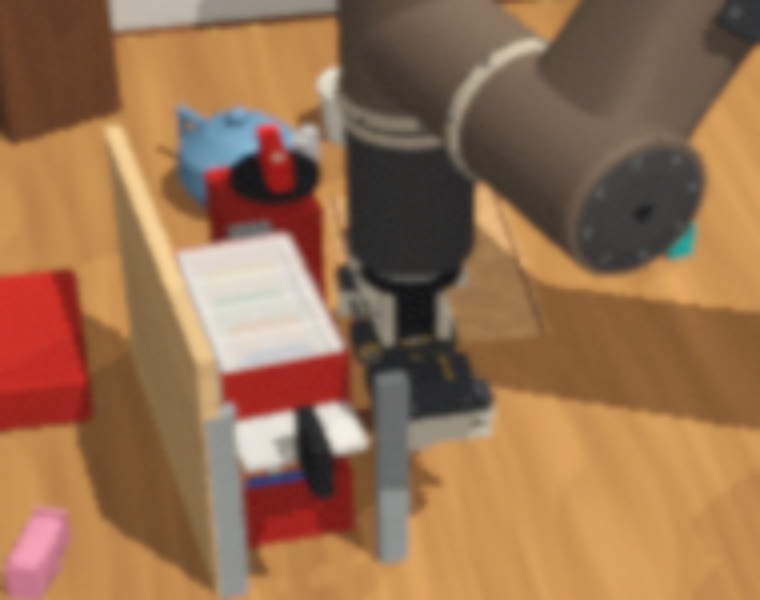

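The picture shows the tin in the bay under the closed gate, blue sweet visible at (275,478), with the hand clear of the front. I'll let go and move to the knob.

move_arm:
  increments:
    - {"jaw": 0.14, "dx": 0, "dy": 0, "dz": 0, "twist": 0}
    - {"jaw": 0.14, "dx": 0, "dy": 0, "dz": 0, "twist": 0}
    - {"jaw": 0.14, "dx": 0, "dy": 0, "dz": 0, "twist": 0}
    - {"jaw": 0.14, "dx": 0, "dy": 0, "dz": 0, "twist": 0}
    - {"jaw": 0.14, "dx": 0.01, "dy": 0, "dz": 0, "twist": 0}
    - {"jaw": 0.14, "dx": 0.015, "dy": 0, "dz": -0.01, "twist": 0}
    - {"jaw": 0.14, "dx": 0.015, "dy": 0, "dz": -0.03, "twist": 0}
    - {"jaw": 0.14, "dx": 0.015, "dy": 0, "dz": -0.035, "twist": 0}
    - {"jaw": 0.14, "dx": 0, "dy": 0, "dz": -0.035, "twist": 0}
    - {"jaw": 0.14, "dx": 0, "dy": 0, "dz": -0.035, "twist": 0}
    - {"jaw": 0.14, "dx": 0, "dy": 0, "dz": -0.035, "twist": -0.12}
    - {"jaw": 0.14, "dx": 0, "dy": 0, "dz": -0.035, "twist": -0.12}

```text
t: 26.08
eef_pos: [0.4721, -0.0272, 0.297]
ee_rot: [3.141, 0.001, -2.867]
force: [1.1, 0.3, -0.5]
width: 0.0501
gripper_force: 0.0
```

move_arm:
  increments:
    - {"jaw": 0, "dx": 0, "dy": 0, "dz": -0.03, "twist": -0.12}
    - {"jaw": 0, "dx": 0, "dy": 0, "dz": -0.03, "twist": -0.12}
    - {"jaw": 0, "dx": 0, "dy": 0, "dz": 0, "twist": -0.12}
    - {"jaw": 0, "dx": 0, "dy": 0, "dz": 0, "twist": -0.12}
    - {"jaw": 0, "dx": 0, "dy": 0, "dz": 0, "twist": -0.12}
    - {"jaw": 0, "dx": 0, "dy": 0, "dz": 0, "twist": -0.12}
    - {"jaw": 0, "dx": 0, "dy": 0, "dz": 0, "twist": -0.12}
    - {"jaw": 0, "dx": 0, "dy": 0, "dz": 0, "twist": -0.12}
    - {"jaw": 0, "dx": 0, "dy": 0, "dz": 0, "twist": -0.12}
    - {"jaw": 0, "dx": 0, "dy": 0, "dz": 0, "twist": -0.12}
    - {"jaw": 0, "dx": 0, "dy": 0, "dz": 0, "twist": -0.12}
    - {"jaw": 0, "dx": 0, "dy": 0, "dz": 0, "twist": 0}

```text
t: 27.08
eef_pos: [0.4727, -0.027, 0.3548]
ee_rot: [3.141, 0.0, -1.546]
force: [-0.2, -0.0, -0.0]
width: 0.0438
gripper_force: 0.0
```

Run:
```python
from h import *
st();pp("knob_grip");pp("tin")
im=np.array(arm.grab_frame("top"))
m=col(im,172,8,120,150,(297,162,319,173));print("knob bar",pca("top",m,.222),rect("top",m,.222))
go(.6055,-.157,.29,-1.512)
```

```text
t 27.08 p [ 0.4727 -0.027   0.3548] rot [ 3.141  0.    -1.546] F [-0.2 -0.  -0. ] w 0.0438 g 0.0 q [ 0.36 -0.02 -0.31 -0.   -1.28 -0.33]
scene knob_grip [(0.68, [0.604, -0.158, 0.207]), (0.67, [0.624, 0.129, 0.154])]
top knob_grip [(0.79, [0.603, -0.156, 0.208])]
scene tin [(0.8, [0.639, -0.017, 0.001]), (0.57, [0.638, -0.015, -0.006])]
top tin []
knob bar ([0.6056, -0.1635], -1.521, [14.0, 58.0], 61) (0.6057, -0.1609, 57, 11, np.float64(-1.542), 61)
twist -0.041 shift(after twist) (np.float64(0.1374), np.float64(-0.1243), np.float64(0.0651)) shift(now) (np.float64(0.1323), np.float64(-0.1298), np.float64(0.0651))
```

move_arm:
  increments:
    - {"jaw": 0, "dx": 0, "dy": 0, "dz": 0, "twist": -0.04}
    - {"jaw": 0, "dx": 0.023, "dy": -0.021, "dz": 0, "twist": 0}
    - {"jaw": 0, "dx": 0.023, "dy": -0.021, "dz": 0, "twist": 0}
    - {"jaw": 0, "dx": 0.023, "dy": -0.021, "dz": 0, "twist": 0}
    - {"jaw": 0, "dx": 0.023, "dy": -0.021, "dz": 0, "twist": 0}
    - {"jaw": 0, "dx": 0.023, "dy": -0.021, "dz": 0, "twist": 0}
    - {"jaw": 0, "dx": 0.022, "dy": -0.019, "dz": 0, "twist": 0}
    - {"jaw": 0, "dx": 0, "dy": 0, "dz": 0.03, "twist": 0}
    - {"jaw": 0, "dx": 0, "dy": 0, "dz": 0.03, "twist": 0}
    - {"jaw": 0, "dx": 0, "dy": 0, "dz": 0, "twist": 0}

```text
t: 28.37
eef_pos: [0.6028, -0.1565, 0.2883]
ee_rot: [3.132, 0.002, -1.514]
force: [-1.1, 0.6, -2.5]
width: 0.0439
gripper_force: 0.0
```

Run:
```python
from h import *
st();go(.605,-.157,.264,-1.512)
im=np.array(arm.grab_frame("scene"));cv2.imwrite("pics/e.png",cv2.resize(im[100:230,170:300],(600,600)))
```

```text
t 28.37 p [ 0.6028 -0.1565  0.2883] rot [ 3.132e+00  2.000e-03 -1.514e+00] F [-1.1  0.6 -2.5] w 0.0439 g 0.0 q [ 0.06  0.28 -0.11 -0.   -1.19 -0.  ]
twist -0.002 shift(after twist) (np.float64(0.0006), np.float64(-0.0022), np.float64(0.0243)) shift(now) (np.float64(0.0006), np.float64(-0.0022), np.float64(0.0243))
```

View pics/e.png

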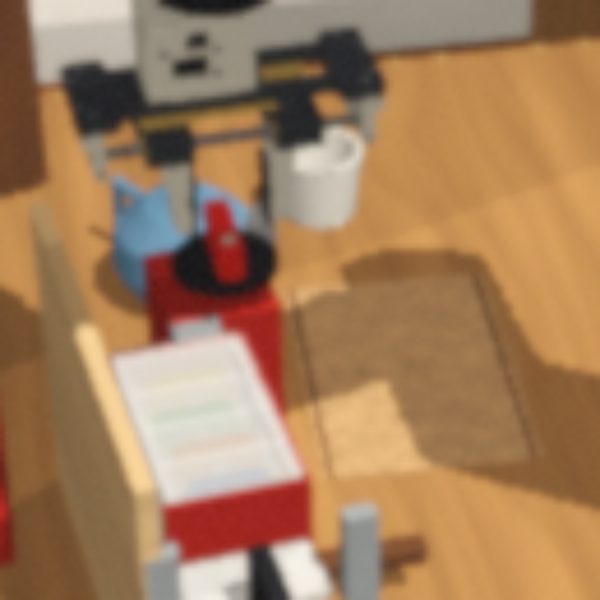

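The picture shows the open fingers straddling the red bar at (225,245). I'll go down, grip it and push.

move_arm:
  increments:
    - {"jaw": 0, "dx": 0, "dy": -0.002, "dz": 0.012, "twist": 0}
    - {"jaw": 0, "dx": 0, "dy": 0, "dz": 0.012, "twist": 0}
    - {"jaw": 0, "dx": 0, "dy": 0, "dz": 0, "twist": 0}
    - {"jaw": -1, "dx": 0, "dy": 0, "dz": 0, "twist": 0}
    - {"jaw": -1, "dx": 0, "dy": 0, "dz": 0, "twist": 0}
    - {"jaw": -1, "dx": 0, "dy": 0, "dz": 0, "twist": 0}
    - {"jaw": -1, "dx": 0, "dy": 0, "dz": 0, "twist": 0}
    - {"jaw": -1, "dx": 0, "dy": 0, "dz": 0, "twist": 0}
    - {"jaw": -1, "dx": 0, "dy": 0, "dz": 0, "twist": 0}
  force: 45

```text
t: 29.17
eef_pos: [0.6069, -0.1565, 0.2716]
ee_rot: [3.141, -0.0, -1.512]
force: [-2.8, 1.3, 2.9]
width: 0.0175
gripper_force: 44.8
```

move_arm:
  increments:
    - {"jaw": -1, "dx": 0, "dy": 0, "dz": 0.003, "twist": 0}
    - {"jaw": -1, "dx": 0, "dy": 0, "dz": 0.003, "twist": 0}
    - {"jaw": -1, "dx": 0, "dy": 0, "dz": 0.003, "twist": 0}
    - {"jaw": -1, "dx": 0, "dy": 0, "dz": 0.002, "twist": 0}
    - {"jaw": -1, "dx": 0, "dy": 0, "dz": 0, "twist": 0}
    - {"jaw": -1, "dx": 0, "dy": 0, "dz": 0, "twist": 0}

```text
t: 29.67
eef_pos: [0.607, -0.1565, 0.2605]
ee_rot: [3.141, -0.0, -1.512]
force: [-3.7, 1.3, 7.1]
width: 0.0175
gripper_force: 44.8
```

Run:
```python
from h import *
st();print(arm.get_state()["moment"])
```

```text
t 29.67 p [ 0.607  -0.1565  0.2605] rot [ 3.141 -0.    -1.512] F [-3.7  1.3  7.1] w 0.0175 g 44.8 q [ 0.06  0.3  -0.15  0.   -1.12  0.  ]
[0.57709266 1.82785418 0.03802956]
```

move_arm:
  increments:
    - {"jaw": -1, "dx": 0, "dy": 0, "dz": 0.001, "twist": 0}
    - {"jaw": -1, "dx": 0, "dy": 0, "dz": 0, "twist": 0}
    - {"jaw": -1, "dx": 0, "dy": 0, "dz": 0, "twist": 0}

```text
t: 29.92
eef_pos: [0.607, -0.1565, 0.2598]
ee_rot: [-3.141, -0.0, -1.512]
force: [-6.0, 1.1, 8.3]
width: 0.0178
gripper_force: 44.8
```

Run:
```python
from h import *
st();pp("knob_grip")
fs=[]
for i in range(3): arm.grab_frame("top"); fs.append(arm.get_state()["force"][2])
print(fs);st()
```

```text
t 29.92 p [ 0.607  -0.1565  0.2598] rot [-3.141 -0.    -1.512] F [-6.   1.1  8.3] w 0.0178 g 44.8 q [ 0.06  0.3  -0.15  0.   -1.12  0.  ]
scene knob_grip [(0.48, [0.606, -0.158, 0.2])]
top knob_grip [(0.39, [0.603, -0.155, 0.195])]
[np.float64(8.607586760079514), np.float64(8.170098686057434), np.float64(7.775202779443779)]
t 30.27 p [ 0.607  -0.1565  0.2599] rot [-3.141 -0.    -1.512] F [-4.8  1.5  7.8] w 0.018 g 44.8 q [ 0.06  0.3  -0.15  0.   -1.12  0.  ]
```

move_arm:
  increments:
    - {"jaw": -1, "dx": 0, "dy": 0, "dz": 0, "twist": 0.06}
    - {"jaw": -1, "dx": 0, "dy": 0, "dz": 0, "twist": 0.1}
    - {"jaw": -1, "dx": 0, "dy": 0, "dz": 0, "twist": 0.11}
    - {"jaw": -1, "dx": 0, "dy": 0, "dz": 0, "twist": 0.11}
    - {"jaw": -1, "dx": 0, "dy": 0, "dz": 0, "twist": 0.11}
    - {"jaw": -1, "dx": 0, "dy": 0, "dz": 0, "twist": 0.11}
    - {"jaw": -1, "dx": 0, "dy": 0, "dz": 0, "twist": 0.11}
    - {"jaw": -1, "dx": 0, "dy": 0, "dz": 0, "twist": 0.11}
    - {"jaw": -1, "dx": 0, "dy": 0, "dz": 0, "twist": 0.11}
    - {"jaw": -1, "dx": 0, "dy": 0, "dz": 0, "twist": 0.11}
    - {"jaw": -1, "dx": 0, "dy": 0, "dz": 0, "twist": 0.11}
    - {"jaw": -1, "dx": 0, "dy": 0, "dz": 0, "twist": 0.06}

```text
t: 31.27
eef_pos: [0.6085, -0.1573, 0.2606]
ee_rot: [-3.138, 0.003, -2.727]
force: [0.5, -2.6, 8.2]
width: 0.0178
gripper_force: 44.8
```

Run:
```python
from h import *
arm.grab_frame("scene");st();print(arm.get_state()["moment"]);pp("knob_grip")
```

```text
t 31.32 p [ 0.6085 -0.1573  0.2606] rot [-3.139e+00  3.000e-03 -2.730e+00] F [-0.6 -3.5  7.3] w 0.0178 g 44.8 q [ 0.06  0.3  -0.15  0.   -1.12 -1.22]
[-1.07321418  0.15417334 -0.03787622]
scene knob_grip [(0.72, [0.604, -0.158, 0.195])]
top knob_grip [(0.56, [0.603, -0.158, 0.199])]
```

move_arm:
  increments:
    - {"jaw": -1, "dx": 0, "dy": 0, "dz": -0.004, "twist": 0}
    - {"jaw": -1, "dx": 0, "dy": 0, "dz": -0.004, "twist": 0}
    - {"jaw": -1, "dx": 0, "dy": 0, "dz": -0.002, "twist": 0}
    - {"jaw": -1, "dx": 0, "dy": 0, "dz": 0, "twist": 0}
    - {"jaw": -0.1, "dx": 0, "dy": 0, "dz": 0, "twist": 0}
    - {"jaw": -0.1, "dx": 0, "dy": 0, "dz": 0, "twist": 0}
    - {"jaw": -0.1, "dx": 0, "dy": 0, "dz": 0, "twist": 0}
    - {"jaw": -0.1, "dx": 0, "dy": 0, "dz": 0, "twist": 0}
    - {"jaw": -0.1, "dx": 0, "dy": 0, "dz": -0.025, "twist": 0}
    - {"jaw": -0.1, "dx": 0, "dy": 0, "dz": -0.03, "twist": 0}
    - {"jaw": -0.1, "dx": 0, "dy": 0, "dz": -0.03, "twist": 0}
    - {"jaw": -0.1, "dx": 0, "dy": 0, "dz": 0, "twist": 0}

```text
t: 32.52
eef_pos: [0.6089, -0.1568, 0.3605]
ee_rot: [-3.137, 0.007, -2.721]
force: [0.7, -0.8, 1.8]
width: 0.0393
gripper_force: 0.0
```

Run:
```python
from h import *
st();pp("knob_grip");pp("gate_handle");pp("tin",("scene",))
im=np.array(arm.grab_frame("scene"));cv2.imwrite("pics/f.png",cv2.resize(im[100:250,160:310],(600,600)))
for yaw in (.115-np.pi,): go(.6216,.130,.35,yaw)
```

```text
t 32.52 p [ 0.6089 -0.1568  0.3605] rot [-3.137  0.007 -2.721] F [ 0.7 -0.8  1.8] w 0.0393 g 0.0 q [ 0.06  0.24  0.    0.   -1.32 -1.21]
scene knob_grip [(0.73, [0.608, -0.156, 0.207])]
top knob_grip []
scene gate_handle [(0.96, [0.622, 0.131, 0.156])]
top gate_handle [(0.58, [0.617, 0.132, 0.154])]
scene tin [(0.78, [0.642, -0.018, -0.001])]
twist 0.305 shift(after twist) (np.float64(-0.0472), np.float64(0.2829), np.float64(0.0036)) shift(now) (np.float64(-0.1299), np.float64(0.2557), np.float64(0.0036))
```

View pics/f.png

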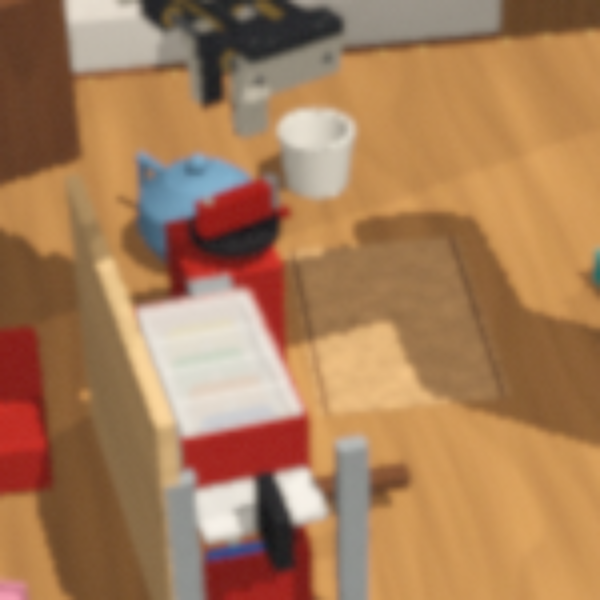

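The picture shows the bar turned crosswise at (235,208) and up; the gate grip is at (275,525). On to the gate.

move_arm:
  increments:
    - {"jaw": 0.6, "dx": 0, "dy": 0, "dz": 0, "twist": 0.1}
    - {"jaw": 0.6, "dx": 0, "dy": 0, "dz": 0, "twist": 0.1}
    - {"jaw": 0.6, "dx": 0, "dy": 0, "dz": 0, "twist": 0.105}
    - {"jaw": 0.6, "dx": -0.005, "dy": 0.031, "dz": 0, "twist": 0}
    - {"jaw": 0.6, "dx": -0.005, "dy": 0.031, "dz": 0, "twist": 0}
    - {"jaw": 0.6, "dx": -0.005, "dy": 0.031, "dz": 0, "twist": 0}
    - {"jaw": 0.6, "dx": -0.005, "dy": 0.031, "dz": 0, "twist": 0}
    - {"jaw": 0.6, "dx": -0.005, "dy": 0.031, "dz": 0, "twist": 0}
    - {"jaw": 0.6, "dx": -0.005, "dy": 0.031, "dz": 0, "twist": 0}
    - {"jaw": 0.6, "dx": -0.006, "dy": 0.032, "dz": 0, "twist": 0}
    - {"jaw": 0.6, "dx": -0.006, "dy": 0.032, "dz": 0, "twist": 0}
    - {"jaw": 0.6, "dx": -0.005, "dy": 0.032, "dz": 0, "twist": 0}

```text
t: 34.07
eef_pos: [0.6215, 0.1307, 0.3541]
ee_rot: [-3.142, 0.0, -3.027]
force: [-0.0, -0.4, 0.0]
width: 0.07
gripper_force: 0.0
```

move_arm:
  increments:
    - {"jaw": 0.6, "dx": 0, "dy": 0, "dz": 0.03, "twist": 0}
    - {"jaw": 0.6, "dx": 0, "dy": 0, "dz": 0.03, "twist": 0}
    - {"jaw": 0.6, "dx": 0, "dy": 0, "dz": 0.02, "twist": 0}
    - {"jaw": 0.6, "dx": 0, "dy": 0, "dz": 0, "twist": 0}

```text
t: 34.4
eef_pos: [0.6194, 0.1289, 0.269]
ee_rot: [-3.14, -0.008, -3.027]
force: [-0.7, -0.2, -0.9]
width: 0.0702
gripper_force: 0.0
```

Run:
```python
from h import *
st();pp("gate_handle",("scene",));go(.6205,.1305,.209,.115-np.pi)
im=np.array(arm.grab_frame("scene"));cv2.imwrite("pics/g.png",cv2.resize(im[120:270,160:310],(600,600)))
```

```text
t 34.4 p [0.6194 0.1289 0.269 ] rot [-3.14  -0.008 -3.027] F [-0.7 -0.2 -0.9] w 0.0702 g 0.0 q [ 0.51  0.31 -0.11 -0.   -1.16 -1.97]
scene gate_handle [(0.78, [0.622, 0.131, 0.156])]
twist 0.0 shift(after twist) (np.float64(0.001), np.float64(0.0017), np.float64(0.0652)) shift(now) (np.float64(0.001), np.float64(0.0017), np.float64(0.0652))
```

View pics/g.png

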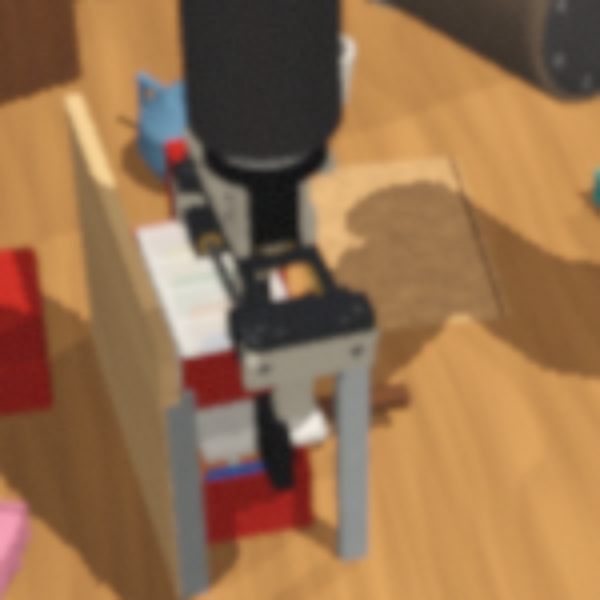

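The picture shows the fingers above the black grip, lined up along the gate's travel. I'll go down, grip it and draw the gate about 43 mm.

move_arm:
  increments:
    - {"jaw": 0.6, "dx": 0.001, "dy": 0.002, "dz": 0.025, "twist": 0}
    - {"jaw": 0.6, "dx": 0, "dy": 0, "dz": 0.025, "twist": 0}
    - {"jaw": 0.6, "dx": 0, "dy": 0, "dz": 0.01, "twist": 0}
    - {"jaw": 0.6, "dx": 0, "dy": 0, "dz": 0, "twist": 0}
    - {"jaw": -0.2, "dx": 0, "dy": 0, "dz": 0, "twist": 0}
    - {"jaw": -0.2, "dx": 0, "dy": 0, "dz": 0, "twist": 0}
    - {"jaw": -0.2, "dx": 0, "dy": 0, "dz": 0, "twist": 0}
    - {"jaw": -0.2, "dx": 0, "dy": 0, "dz": 0, "twist": 0}
    - {"jaw": -0.2, "dx": 0, "dy": 0, "dz": 0, "twist": 0}
  force: 30

```text
t: 35.3
eef_pos: [0.621, 0.1311, 0.2157]
ee_rot: [3.141, 0.002, -3.027]
force: [-0.8, 0.6, 4.1]
width: 0.0498
gripper_force: 30.0
```

Run:
```python
from h import *
st();pp("gate_handle",("scene",))
```

```text
t 35.3 p [0.621  0.1311 0.2157] rot [ 3.141e+00  2.000e-03 -3.027e+00] F [-0.8  0.6  4.1] w 0.0498 g 30.0 q [ 0.52  0.35 -0.19  0.   -1.03 -1.97]
scene gate_handle [(0.49, [0.623, 0.127, 0.156])]
```

move_arm:
  increments:
    - {"jaw": -0.2, "dx": 0, "dy": -0.002, "dz": 0, "twist": 0}
    - {"jaw": -0.2, "dx": 0, "dy": -0.002, "dz": 0, "twist": 0}
    - {"jaw": -0.2, "dx": 0, "dy": 0, "dz": 0, "twist": 0}
    - {"jaw": -0.2, "dx": 0, "dy": 0, "dz": 0, "twist": 0}

```text
t: 35.73
eef_pos: [0.6212, 0.1305, 0.2157]
ee_rot: [3.137, 0.004, -3.025]
force: [-6.1, 15.8, 8.4]
width: 0.0498
gripper_force: 30.0
```

move_arm:
  increments:
    - {"jaw": -0.2, "dx": 0, "dy": 0.004, "dz": 0, "twist": 0}
    - {"jaw": -0.2, "dx": 0, "dy": 0.005, "dz": 0, "twist": 0}
    - {"jaw": -0.2, "dx": 0, "dy": 0.005, "dz": 0, "twist": 0}
    - {"jaw": -0.2, "dx": 0, "dy": 0.005, "dz": 0, "twist": 0}
    - {"jaw": -0.2, "dx": 0, "dy": 0.005, "dz": 0, "twist": 0}
    - {"jaw": -0.2, "dx": 0, "dy": 0.005, "dz": 0, "twist": 0}
    - {"jaw": -0.2, "dx": 0, "dy": 0.005, "dz": 0, "twist": 0}
    - {"jaw": -0.2, "dx": 0, "dy": 0.004, "dz": 0, "twist": 0}
    - {"jaw": -0.2, "dx": 0, "dy": 0.002, "dz": 0, "twist": 0}
    - {"jaw": -0.2, "dx": 0, "dy": 0, "dz": 0, "twist": 0}
    - {"jaw": -0.2, "dx": 0, "dy": 0, "dz": 0, "twist": 0}

```text
t: 36.65
eef_pos: [0.617, 0.167, 0.2156]
ee_rot: [3.141, 0.002, -3.026]
force: [-0.4, 0.3, 6.6]
width: 0.0498
gripper_force: 30.0
```

move_arm:
  increments:
    - {"jaw": -0.2, "dx": 0, "dy": 0.003, "dz": 0, "twist": 0}
    - {"jaw": -0.2, "dx": 0, "dy": 0.003, "dz": 0, "twist": 0}
    - {"jaw": -0.2, "dx": 0, "dy": 0, "dz": 0, "twist": 0}
    - {"jaw": -0.2, "dx": 0, "dy": 0, "dz": 0, "twist": 0}
    - {"jaw": -0.2, "dx": 0, "dy": 0, "dz": 0, "twist": 0}

```text
t: 37.07
eef_pos: [0.6163, 0.1728, 0.2156]
ee_rot: [3.141, 0.002, -3.027]
force: [-0.7, -1.1, 6.5]
width: 0.0502
gripper_force: 30.0
```

Run:
```python
from h import *
st();pp("gate_handle",("scene",))
im=np.array(arm.grab_frame("scene"));im2=np.array(arm.grab_frame("top"))
cv2.imwrite("pics/i.png",np.hstack([cv2.resize(im[120:270,160:310],(400,400)),cv2.resize(im2[130:210,220:320],(400,400))]))
```

```text
t 37.07 p [0.6163 0.1728 0.2156] rot [ 3.141e+00  2.000e-03 -3.027e+00] F [-0.7 -1.1  6.5] w 0.0502 g 30.0 q [ 0.58  0.36 -0.17  0.   -1.04 -2.03]
scene gate_handle [(0.71, [0.618, 0.173, 0.157])]
```

View pics/i.png

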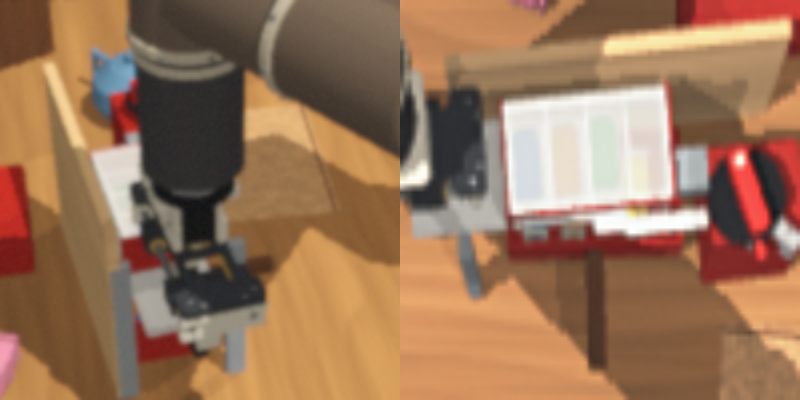

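The picture shows the yellow sweet gone from its lane into the tin (640,175); the other three are still above the gate. I'll push it shut.

move_arm:
  increments:
    - {"jaw": -0.2, "dx": 0, "dy": -0.004, "dz": 0, "twist": 0}
    - {"jaw": -0.2, "dx": 0, "dy": -0.005, "dz": 0, "twist": 0}
    - {"jaw": -0.2, "dx": 0, "dy": -0.005, "dz": 0, "twist": 0}
    - {"jaw": -0.2, "dx": 0, "dy": -0.005, "dz": 0, "twist": 0}
    - {"jaw": -0.2, "dx": 0, "dy": -0.005, "dz": 0, "twist": 0}
    - {"jaw": -0.2, "dx": 0, "dy": -0.005, "dz": 0, "twist": 0}
    - {"jaw": -0.2, "dx": 0, "dy": -0.005, "dz": 0, "twist": 0}
    - {"jaw": -0.2, "dx": 0, "dy": -0.005, "dz": 0, "twist": 0}
    - {"jaw": -0.2, "dx": 0, "dy": -0.004, "dz": 0, "twist": 0}
    - {"jaw": -0.2, "dx": 0, "dy": -0.002, "dz": 0, "twist": 0}
    - {"jaw": -0.2, "dx": 0, "dy": 0, "dz": 0, "twist": 0}
    - {"jaw": -0.2, "dx": 0, "dy": 0, "dz": 0, "twist": 0}

```text
t: 38.27
eef_pos: [0.6211, 0.1307, 0.2157]
ee_rot: [3.138, 0.003, -3.026]
force: [-4.4, 12.7, 8.0]
width: 0.0502
gripper_force: 30.0
```

move_arm:
  increments:
    - {"jaw": 0.6, "dx": 0, "dy": 0, "dz": 0, "twist": 0}
    - {"jaw": 0.6, "dx": 0, "dy": 0, "dz": 0, "twist": 0}
    - {"jaw": 0.6, "dx": 0, "dy": 0, "dz": 0, "twist": 0}
    - {"jaw": 0.6, "dx": 0, "dy": 0, "dz": 0, "twist": 0}
    - {"jaw": 0.6, "dx": 0, "dy": 0, "dz": -0.025, "twist": 0}
    - {"jaw": 0.6, "dx": 0, "dy": 0, "dz": -0.035, "twist": 0}
    - {"jaw": 0.6, "dx": 0, "dy": 0, "dz": -0.035, "twist": 0}
    - {"jaw": 0.6, "dx": 0, "dy": 0, "dz": -0.035, "twist": 0}
    - {"jaw": 0, "dx": 0, "dy": 0, "dz": -0.015, "twist": -0.1}
    - {"jaw": 0, "dx": 0, "dy": 0, "dz": 0, "twist": -0.1}
    - {"jaw": 0, "dx": 0, "dy": 0, "dz": 0, "twist": -0.1}
    - {"jaw": 0, "dx": 0, "dy": 0, "dz": 0, "twist": 0}

```text
t: 39.27
eef_pos: [0.6206, 0.1276, 0.3592]
ee_rot: [-3.142, -0.0, -2.723]
force: [0.7, 0.3, 0.2]
width: 0.0494
gripper_force: 0.0
```

Run:
```python
from h import *
st();pp("knob_grip");pp("gate_handle",("scene",))
im=np.array(arm.grab_frame("top"))
m=col(im,172,8,120,170,(297,155,319,180));print("knob bar",pca("top",m,.222))
go(.607,-.157,.29,-2.73)
```

```text
t 39.27 p [0.6206 0.1276 0.3592] rot [-3.142 -0.    -2.723] F [0.7 0.3 0.2] w 0.0494 g 0.0 q [ 0.51  0.26  0.02 -0.   -1.33 -1.66]
scene knob_grip []
top knob_grip [(0.77, [0.602, -0.157, 0.209])]
scene gate_handle [(0.69, [0.624, 0.129, 0.154])]
knob bar ([0.6082, -0.1557], 0.591, [27.0, 70.0], 105)
twist 0.002 shift(after twist) (np.float64(0.1265), np.float64(-0.2556), np.float64(0.0689)) shift(now) (np.float64(0.127), np.float64(-0.2554), np.float64(0.0689))
```

move_arm:
  increments:
    - {"jaw": 0, "dx": 0.014, "dy": -0.028, "dz": 0, "twist": 0}
    - {"jaw": 0, "dx": 0.014, "dy": -0.028, "dz": 0, "twist": 0}
    - {"jaw": 0, "dx": 0.014, "dy": -0.028, "dz": 0, "twist": 0}
    - {"jaw": 0, "dx": 0.014, "dy": -0.028, "dz": 0, "twist": 0}
    - {"jaw": 0, "dx": 0.014, "dy": -0.028, "dz": 0, "twist": 0}
    - {"jaw": 0, "dx": 0.014, "dy": -0.028, "dz": 0, "twist": 0}
    - {"jaw": 0, "dx": 0.014, "dy": -0.029, "dz": 0, "twist": 0}
    - {"jaw": 0, "dx": 0.014, "dy": -0.029, "dz": 0, "twist": 0}
    - {"jaw": 0, "dx": 0.014, "dy": -0.03, "dz": 0, "twist": 0}
    - {"jaw": 0, "dx": 0, "dy": 0, "dz": 0.03, "twist": 0}
    - {"jaw": 0, "dx": 0, "dy": 0, "dz": 0.03, "twist": 0}
    - {"jaw": 0, "dx": 0, "dy": 0, "dz": 0, "twist": 0}

```text
t: 40.62
eef_pos: [0.6059, -0.1574, 0.293]
ee_rot: [3.136, -0.008, -2.73]
force: [-2.2, -0.3, -1.7]
width: 0.0441
gripper_force: 0.0
```

Run:
```python
from h import *
st();go(.607,-.157,.267,-2.73)
im=np.array(arm.grab_frame("scene"));cv2.imwrite("pics/j.png",cv2.resize(im[100:200,180:280],(500,500)))
```

```text
t 40.62 p [ 0.6059 -0.1574  0.293 ] rot [ 3.136 -0.008 -2.73 ] F [-2.2 -0.3 -1.7] w 0.0441 g 0.0 q [ 0.06  0.28 -0.09 -0.   -1.2  -1.21]
twist -0.0 shift(after twist) (np.float64(-0.0012), np.float64(-0.0001), np.float64(0.026)) shift(now) (np.float64(-0.0012), np.float64(-0.0001), np.float64(0.026))
```

View pics/j.png

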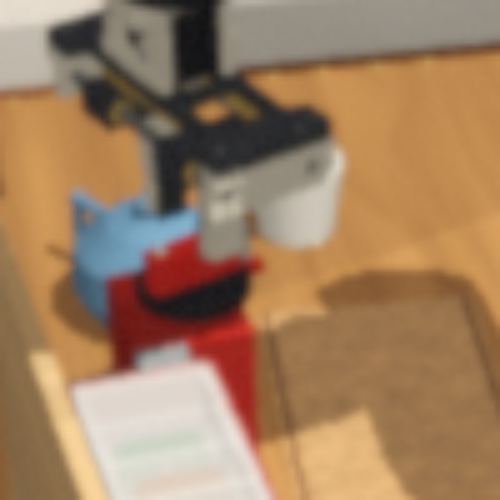

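The picture shows the fingers on both sides of the bar at (190,260). I'll go down, grip it and push by 10 mm.

move_arm:
  increments:
    - {"jaw": 0, "dx": -0.001, "dy": 0, "dz": 0.012, "twist": 0}
    - {"jaw": 0, "dx": 0, "dy": 0, "dz": 0.01, "twist": 0}
    - {"jaw": 0, "dx": 0, "dy": 0, "dz": 0, "twist": 0}
    - {"jaw": -1, "dx": 0, "dy": 0, "dz": 0, "twist": 0}
    - {"jaw": -1, "dx": 0, "dy": 0, "dz": 0, "twist": 0}
    - {"jaw": -1, "dx": 0, "dy": 0, "dz": 0, "twist": 0}
    - {"jaw": -1, "dx": 0, "dy": 0, "dz": 0, "twist": 0}
    - {"jaw": -1, "dx": 0, "dy": 0, "dz": 0, "twist": 0}
    - {"jaw": -1, "dx": 0, "dy": 0, "dz": 0, "twist": 0}
  force: 45

```text
t: 41.42
eef_pos: [0.6098, -0.1569, 0.2778]
ee_rot: [-3.141, 0.001, -2.727]
force: [0.3, -1.3, 1.8]
width: 0.0178
gripper_force: 45.0
```

move_arm:
  increments:
    - {"jaw": -1, "dx": 0, "dy": 0, "dz": 0.003, "twist": 0}
    - {"jaw": -1, "dx": 0, "dy": 0, "dz": 0.003, "twist": 0}
    - {"jaw": -1, "dx": 0, "dy": 0, "dz": 0.003, "twist": 0}
    - {"jaw": -1, "dx": 0, "dy": 0, "dz": 0.002, "twist": 0}
    - {"jaw": -1, "dx": 0, "dy": 0, "dz": 0, "twist": 0}
    - {"jaw": -1, "dx": 0, "dy": 0, "dz": 0, "twist": 0}

```text
t: 41.92
eef_pos: [0.6099, -0.157, 0.2669]
ee_rot: [-3.14, 0.001, -2.727]
force: [-0.3, -0.7, 6.6]
width: 0.0176
gripper_force: 45.0
```

Run:
```python
from h import *
pp("knob_grip");st()
```

```text
scene knob_grip [(0.59, [0.609, -0.156, 0.193])]
top knob_grip [(0.49, [0.606, -0.157, 0.196])]
t 42.12 p [ 0.6099 -0.1569  0.2671] rot [-3.140e+00  1.000e-03 -2.727e+00] F [-0.8 -1.3  6.9] w 0.0177 g 45.0 q [ 0.06  0.3  -0.13  0.   -1.14 -1.21]
```

move_arm:
  increments:
    - {"jaw": -1, "dx": 0, "dy": 0, "dz": 0.001, "twist": -0.05}
    - {"jaw": -1, "dx": 0, "dy": 0, "dz": 0, "twist": -0.1}
    - {"jaw": -1, "dx": 0, "dy": 0, "dz": 0, "twist": -0.11}
    - {"jaw": -1, "dx": 0, "dy": 0, "dz": 0, "twist": -0.11}
    - {"jaw": -1, "dx": 0, "dy": 0, "dz": 0, "twist": -0.11}
    - {"jaw": -1, "dx": 0, "dy": 0, "dz": 0, "twist": -0.11}
    - {"jaw": -1, "dx": 0, "dy": 0, "dz": 0, "twist": -0.11}
    - {"jaw": -1, "dx": 0, "dy": 0, "dz": 0, "twist": -0.11}
    - {"jaw": -1, "dx": 0, "dy": 0, "dz": 0, "twist": -0.11}
    - {"jaw": -1, "dx": 0, "dy": 0, "dz": 0, "twist": -0.11}
    - {"jaw": -1, "dx": 0, "dy": 0, "dz": 0, "twist": -0.1}
    - {"jaw": -1, "dx": 0, "dy": 0, "dz": 0, "twist": -0.05}

```text
t: 43.12
eef_pos: [0.6076, -0.1556, 0.2656]
ee_rot: [3.138, 0.002, -1.541]
force: [-10.4, 7.4, 13.5]
width: 0.0176
gripper_force: 45.0
```

Run:
```python
from h import *
arm.grab_frame("scene");arm.grab_frame("top");st();print(arm.get_state()["moment"])
```

```text
t 43.22 p [ 0.6076 -0.1556  0.2656] rot [ 3.138e+00  2.000e-03 -1.544e+00] F [-10.9   6.9  14.1] w 0.0177 g 45.0 q [ 0.06  0.3  -0.13 -0.   -1.14 -0.03]
[ 2.66511698  3.8013284  -0.04713932]
```

move_arm:
  increments:
    - {"jaw": -1, "dx": 0, "dy": 0, "dz": -0.004, "twist": 0}
    - {"jaw": -1, "dx": 0, "dy": 0, "dz": -0.004, "twist": 0}
    - {"jaw": -1, "dx": 0, "dy": 0, "dz": -0.003, "twist": 0}
    - {"jaw": -1, "dx": 0, "dy": 0, "dz": 0, "twist": 0}
    - {"jaw": -0.1, "dx": 0, "dy": 0, "dz": 0, "twist": 0}
    - {"jaw": -0.1, "dx": 0, "dy": 0, "dz": 0, "twist": 0}
    - {"jaw": -0.1, "dx": 0, "dy": 0, "dz": 0, "twist": 0}
    - {"jaw": -0.1, "dx": 0, "dy": 0, "dz": 0, "twist": 0}
    - {"jaw": -0.1, "dx": 0, "dy": 0, "dz": -0.025, "twist": 0}
    - {"jaw": -0.1, "dx": 0, "dy": 0, "dz": -0.03, "twist": 0}
    - {"jaw": -0.1, "dx": 0, "dy": 0, "dz": -0.03, "twist": 0}
    - {"jaw": -0.1, "dx": -0.02, "dy": 0, "dz": 0, "twist": 0}

```text
t: 44.22
eef_pos: [0.6109, -0.1392, 0.3677]
ee_rot: [-3.133, -0.003, -1.548]
force: [1.5, 1.7, 1.5]
width: 0.0397
gripper_force: 0.0
```

move_arm:
  increments:
    - {"jaw": 0.14, "dx": -0.025, "dy": 0.03, "dz": 0, "twist": 0}
    - {"jaw": 0.14, "dx": -0.025, "dy": 0.03, "dz": 0, "twist": 0}
    - {"jaw": 0.14, "dx": -0.025, "dy": 0.03, "dz": 0, "twist": 0}
    - {"jaw": 0.14, "dx": -0.025, "dy": 0.03, "dz": 0, "twist": 0}
    - {"jaw": 0.14, "dx": 0, "dy": 0, "dz": 0, "twist": 0}

```text
t: 44.63
eef_pos: [0.4825, -0.0374, 0.3619]
ee_rot: [-3.14, 0.002, -1.545]
force: [-0.0, -0.3, -0.4]
width: 0.0501
gripper_force: 0.0
```

Run:
```python
from h import *
st();pp("knob_grip");pp("gate_handle");pp("tin")
im=np.array(arm.grab_frame("top"))
m=col(im,172,8,120,150,(297,162,319,173));print("knob bar",pca("top",m,.222))
im1=np.array(arm.grab_frame("scene"))
cv2.imwrite("pics/k.png",np.hstack([cv2.resize(im1[110:230,170:290],(400,400)),cv2.resize(im[140:220,220:320],(400,400))]))
go(.5275,-.0258,.2,.03+np.pi)
```

```text
t 44.63 p [ 0.4825 -0.0374  0.3619] rot [-3.140e+00  2.000e-03 -1.545e+00] F [-0.  -0.3 -0.4] w 0.0501 g 0.0 q [ 0.33 -0.   -0.28 -0.   -1.29 -0.3 ]
scene knob_grip [(0.79, [0.605, -0.158, 0.207])]
top knob_grip [(0.75, [0.604, -0.157, 0.208]), (0.6, [0.61, -0.408, 0.001])]
scene gate_handle [(0.68, [0.625, 0.131, 0.155])]
top gate_handle [(0.79, [0.617, 0.128, 0.152])]
scene tin [(0.89, [0.644, -0.02, -0.001]), (0.39, [0.623, 0.129, 0.155])]
top tin []
knob bar ([0.6056, -0.1635], -1.521, [14.0, 58.0], 61)
twist 1.564 shift(after twist) (np.float64(-0.0411), np.float64(0.0127), np.float64(0.161)) shift(now) (np.float64(-0.013), np.float64(-0.041), np.float64(0.161))
```

View pics/k.png

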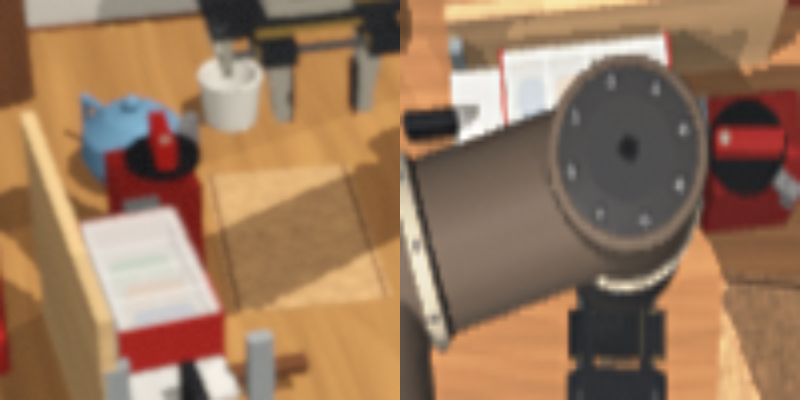

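The picture shows the bar back at its starting angle (755,140) and up, the gate shut, and three sweets in their lanes. Now back to the tin handle.

move_arm:
  increments:
    - {"jaw": 0.14, "dx": 0, "dy": 0, "dz": 0, "twist": 0.12}
    - {"jaw": 0.14, "dx": 0, "dy": 0, "dz": 0, "twist": 0.12}
    - {"jaw": 0.14, "dx": 0, "dy": 0, "dz": 0, "twist": 0.12}
    - {"jaw": 0.14, "dx": 0, "dy": 0, "dz": 0, "twist": 0.12}
    - {"jaw": 0.14, "dx": 0, "dy": 0, "dz": 0, "twist": 0.12}
    - {"jaw": 0.14, "dx": 0, "dy": 0, "dz": 0, "twist": 0.12}
    - {"jaw": 0.14, "dx": 0, "dy": 0, "dz": 0, "twist": 0.12}
    - {"jaw": 0.14, "dx": 0, "dy": 0, "dz": 0, "twist": 0.12}
    - {"jaw": 0.14, "dx": 0, "dy": 0, "dz": 0, "twist": 0.12}
    - {"jaw": 0.14, "dx": 0, "dy": 0, "dz": 0, "twist": 0.12}
    - {"jaw": 0.14, "dx": 0, "dy": 0, "dz": 0, "twist": 0.12}
    - {"jaw": 0.14, "dx": 0, "dy": 0, "dz": 0, "twist": 0.12}

```text
t: 46.33
eef_pos: [0.4867, -0.0396, 0.3612]
ee_rot: [-3.142, 0.0, -2.993]
force: [-0.2, -0.1, 0.1]
width: 0.0499
gripper_force: 0.0
```

move_arm:
  increments:
    - {"jaw": 0.14, "dx": 0, "dy": 0, "dz": 0.03, "twist": 0.09}
    - {"jaw": 0.14, "dx": 0, "dy": 0, "dz": 0.035, "twist": 0}
    - {"jaw": 0.14, "dx": 0, "dy": 0, "dz": 0.035, "twist": 0}
    - {"jaw": 0.14, "dx": 0, "dy": 0, "dz": 0.035, "twist": 0}
    - {"jaw": 0.14, "dx": 0, "dy": 0, "dz": 0, "twist": 0}

```text
t: 46.75
eef_pos: [0.4831, -0.0402, 0.2203]
ee_rot: [-3.141, -0.01, -3.078]
force: [-1.8, -0.3, -1.0]
width: 0.05
gripper_force: 0.0
```

Run:
```python
from h import *
st();pp("tin",("scene",))
im=np.array(arm.grab_frame("top"));m=col(im,3,14,90,20,(255,200,290,225))
go(.525,-.027,.082,.06+np.pi)
im1=np.array(arm.grab_frame("scene"))
cv2.imwrite("pics/l.png",np.hstack([cv2.resize(im1[150:270,180:300],(400,400)),cv2.resize(im[150:230,220:320],(400,400))]))
```

```text
t 46.75 p [ 0.4831 -0.0402  0.2203] rot [-3.141 -0.01  -3.078] F [-1.8 -0.3 -1. ] w 0.05 g 0.0 q [ 0.32  0.11 -0.49 -0.   -0.98 -1.83]
scene tin [(0.6, [0.639, -0.017, -0.0])]
twist 0.005 shift(after twist) (np.float64(-0.0381), np.float64(0.0103), np.float64(0.1458)) shift(now) (np.float64(-0.0381), np.float64(0.0101), np.float64(0.1458))
```

View pics/l.png

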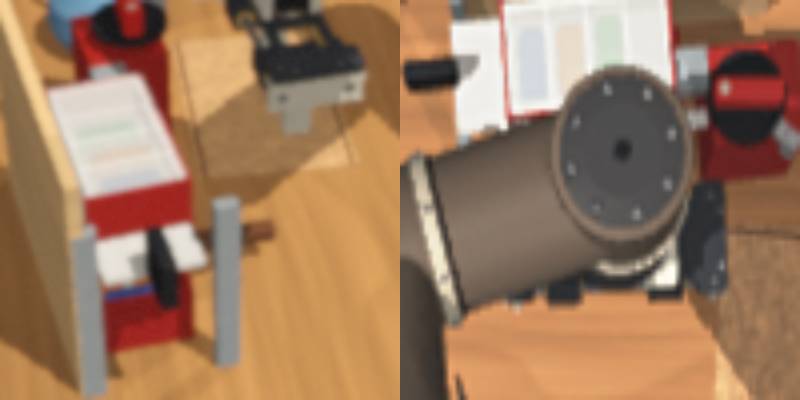

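The picture shows the tin still in the bay, its handle at (250,232), and the hand above in front. I'll go down and grip.

move_arm:
  increments:
    - {"jaw": 0.14, "dx": -0.018, "dy": 0.005, "dz": 0, "twist": 0}
    - {"jaw": 0.14, "dx": -0.018, "dy": 0.005, "dz": 0, "twist": 0}
    - {"jaw": 0.14, "dx": 0, "dy": 0, "dz": 0.03, "twist": 0}
    - {"jaw": 0.14, "dx": 0, "dy": 0, "dz": 0.03, "twist": 0}
    - {"jaw": 0.14, "dx": 0, "dy": 0, "dz": 0.03, "twist": 0}
    - {"jaw": 0.14, "dx": 0, "dy": 0, "dz": 0.03, "twist": 0}
    - {"jaw": 0.14, "dx": 0, "dy": 0, "dz": 0.02, "twist": 0}
    - {"jaw": 0.14, "dx": 0, "dy": 0, "dz": 0, "twist": 0}
    - {"jaw": -1, "dx": 0, "dy": 0, "dz": 0, "twist": 0}
    - {"jaw": -1, "dx": 0, "dy": 0, "dz": 0, "twist": 0}
    - {"jaw": -1, "dx": 0, "dy": 0, "dz": 0, "twist": 0}
    - {"jaw": -1, "dx": 0, "dy": 0, "dz": 0, "twist": 0}
  force: 40

```text
t: 47.95
eef_pos: [0.5231, -0.0269, 0.0881]
ee_rot: [3.141, 0.003, -3.077]
force: [-0.3, -0.3, -0.1]
width: 0.0288
gripper_force: 0.0
```

move_arm:
  increments:
    - {"jaw": -1, "dx": 0, "dy": 0, "dz": 0, "twist": 0}
    - {"jaw": -1, "dx": 0, "dy": 0, "dz": 0, "twist": 0}
    - {"jaw": -1, "dx": 0, "dy": 0, "dz": 0, "twist": 0}

```text
t: 48.2
eef_pos: [0.5223, -0.0271, 0.0869]
ee_rot: [3.141, 0.001, -3.077]
force: [-1.1, 2.0, 4.5]
width: 0.0176
gripper_force: 40.0
```

Run:
```python
from h import *
st();pp("tin",("scene",)); go(.415,-.0394,.082,arm.get_state()["ee_rot"][2])
```

```text
t 48.2 p [ 0.5223 -0.0271  0.0869] rot [ 3.141e+00  1.000e-03 -3.077e+00] F [-1.1  2.   4.5] w 0.0176 g 40.0 q [ 0.32  0.34 -0.57  0.   -0.66 -1.83]
scene tin [(0.81, [0.641, -0.02, 0.001])]
twist 0.0 shift(after twist) (np.float64(0.1079), np.float64(-0.0053), np.float64(0.0048)) shift(now) (np.float64(0.1079), np.float64(-0.0053), np.float64(0.0048))
```

move_arm:
  increments:
    - {"jaw": -1, "dx": 0.005, "dy": 0, "dz": 0, "twist": 0}
    - {"jaw": -1, "dx": 0.01, "dy": -0.001, "dz": 0, "twist": 0}
    - {"jaw": -1, "dx": 0.013, "dy": -0.001, "dz": 0, "twist": 0}
    - {"jaw": -1, "dx": 0.013, "dy": -0.001, "dz": 0, "twist": 0}
    - {"jaw": -1, "dx": 0.013, "dy": -0.001, "dz": 0, "twist": 0}
    - {"jaw": -1, "dx": 0.013, "dy": -0.001, "dz": 0, "twist": 0}
    - {"jaw": -1, "dx": 0.013, "dy": -0.001, "dz": 0, "twist": 0}
    - {"jaw": -1, "dx": 0.013, "dy": 0, "dz": 0, "twist": 0}
    - {"jaw": -1, "dx": 0.013, "dy": 0, "dz": 0, "twist": 0}
    - {"jaw": -1, "dx": 0.01, "dy": 0, "dz": 0, "twist": 0}
    - {"jaw": -1, "dx": 0.002, "dy": 0, "dz": 0, "twist": 0}
    - {"jaw": -1, "dx": 0, "dy": 0, "dz": 0, "twist": 0}

```text
t: 49.3
eef_pos: [0.4039, -0.0409, 0.0865]
ee_rot: [3.142, -0.0, -3.076]
force: [-2.6, 3.2, 8.0]
width: 0.0177
gripper_force: 40.0
```

Run:
```python
from h import *
st();pp("tin");pp("d1",("scene",));pp("s1",("scene",))
im=np.array(arm.grab_frame("top"))
m=col(im,172,8,120,60,(235,175,318,235)); print("tin red",rect("top",m,.06))
im1=np.array(arm.grab_frame("scene"))
cv2.imwrite("pics/m.png",np.hstack([cv2.resize(im1[130:270,180:320],(400,400)),cv2.resize(im[140:240,220:320],(400,400))]))
```

```text
t 49.3 p [ 0.4039 -0.0409  0.0865] rot [ 3.142 -0.    -3.076] F [-2.6  3.2  8. ] w 0.0177 g 40.0 q [ 0.39  0.18 -0.82 -0.   -0.57 -1.9 ]
scene tin [(0.59, [0.521, -0.032, 0.0])]
top tin [(0.77, [0.519, -0.037, -0.006])]
scene d1 [(0.68, [0.527, -0.075, 0.022])]
scene s1 [(0.74, [0.221, 0.309, 0.019]), (0.69, [0.246, -0.27, 0.02]), (0.68, [0.815, 0.061, 0.017]), (0.54, [0.526, -0.041, 0.023]), (0.54, [0.516, 0.026, 0.026]), (0.5, [0.52, -0.013, 0.022])]
tin red (0.5187, -0.0369, 174, 99, np.float64(-1.496), 439)
```

View pics/m.png

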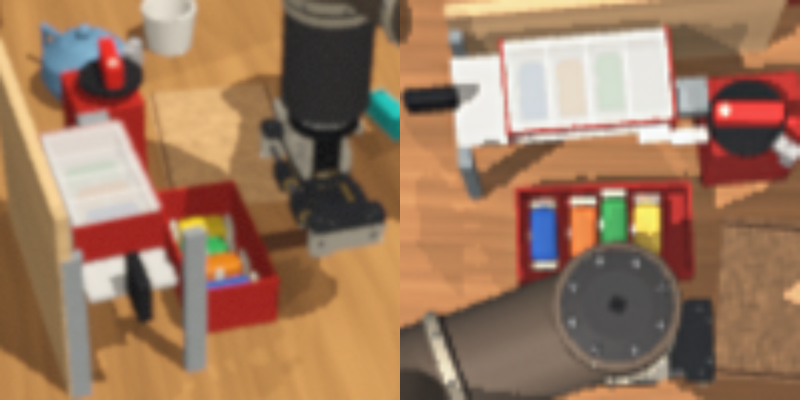

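The picture shows four sweets standing in the tin (blue, orange, green, yellow), three lanes still filled, and the gate shut. Now to the mat.

move_arm:
  increments:
    - {"jaw": -1, "dx": 0.006, "dy": -0.002, "dz": 0, "twist": 0}
    - {"jaw": -1, "dx": 0.008, "dy": -0.005, "dz": 0, "twist": 0.01}
    - {"jaw": -1, "dx": 0.006, "dy": -0.01, "dz": 0, "twist": 0.01}
    - {"jaw": -1, "dx": 0.004, "dy": -0.015, "dz": 0, "twist": 0.01}
    - {"jaw": -1, "dx": 0.004, "dy": -0.018, "dz": 0, "twist": 0.01}
    - {"jaw": -1, "dx": 0.004, "dy": -0.018, "dz": 0, "twist": 0.01}
    - {"jaw": -1, "dx": 0.004, "dy": -0.018, "dz": 0, "twist": 0.01}
    - {"jaw": -1, "dx": 0.004, "dy": -0.018, "dz": 0, "twist": 0}
    - {"jaw": -1, "dx": 0.004, "dy": -0.018, "dz": 0, "twist": 0}
    - {"jaw": -1, "dx": 0.004, "dy": -0.018, "dz": 0, "twist": 0}
    - {"jaw": -1, "dx": 0.004, "dy": -0.01, "dz": 0, "twist": 0}
    - {"jaw": -1, "dx": 0, "dy": -0.003, "dz": 0, "twist": 0}

```text
t: 50.8
eef_pos: [0.3558, -0.1965, 0.0861]
ee_rot: [3.141, -0.0, -3.138]
force: [-1.2, 7.3, 7.9]
width: 0.0179
gripper_force: 40.1
```

Run:
```python
from h import *
st();pp("tin");pp("knob_grip",("scene",));go(.346,-.276,.0865,arm.get_state()["ee_rot"][2])
```

```text
t 50.8 p [ 0.3558 -0.1965  0.0861] rot [ 3.141 -0.    -3.138] F [-1.2  7.3  7.9] w 0.0179 g 40.1 q [-0.01  0.18 -0.82 -0.   -0.57 -1.55]
scene tin [(0.62, [0.471, -0.192, 0.003])]
top tin [(0.82, [0.469, -0.196, -0.006])]
scene knob_grip [(0.82, [0.607, -0.159, 0.209]), (0.51, [0.643, -0.012, -0.005])]
twist 0.0 shift(after twist) (np.float64(0.0103), np.float64(-0.08), np.float64(-0.0003)) shift(now) (np.float64(0.0103), np.float64(-0.08), np.float64(-0.0003))
```

move_arm:
  increments:
    - {"jaw": -1, "dx": 0.001, "dy": -0.008, "dz": 0, "twist": 0}
    - {"jaw": -1, "dx": 0.002, "dy": -0.015, "dz": 0, "twist": 0}
    - {"jaw": -1, "dx": 0.002, "dy": -0.016, "dz": 0, "twist": 0}
    - {"jaw": -1, "dx": 0.002, "dy": -0.016, "dz": 0, "twist": 0}
    - {"jaw": -1, "dx": 0.002, "dy": -0.014, "dz": 0, "twist": 0}
    - {"jaw": -1, "dx": 0, "dy": -0.006, "dz": 0, "twist": 0}
    - {"jaw": -1, "dx": 0, "dy": 0, "dz": 0, "twist": 0}
    - {"jaw": -1, "dx": 0, "dy": 0, "dz": 0, "twist": 0}

```text
t: 51.77
eef_pos: [0.3472, -0.2713, 0.0862]
ee_rot: [-3.141, -0.001, -3.137]
force: [-1.4, -2.1, 8.5]
width: 0.0173
gripper_force: 40.0
```

Run:
```python
from h import *
st();pp("tin");pp("mat")
```

```text
t 51.77 p [ 0.3472 -0.2713  0.0862] rot [-3.141e+00 -1.000e-03 -3.137e+00] F [-1.4 -2.1  8.5] w 0.0173 g 40.0 q [-0.21  0.23 -0.75  0.   -0.59 -1.35]
scene tin [(0.86, [0.464, -0.27, 0.001]), (0.55, [0.485, -0.505, -0.002])]
top tin [(0.56, [0.463, -0.273, -0.006]), (0.43, [0.469, -0.278, 0.023])]
scene mat [(0.76, [0.46, -0.27, -0.001]), (0.37, [0.609, -0.413, 0.003])]
top mat []
```

Centred. I'll let go and retreat upwards.

move_arm:
  increments:
    - {"jaw": 0.14, "dx": 0, "dy": 0, "dz": 0, "twist": 0}
    - {"jaw": 0.14, "dx": 0, "dy": 0, "dz": 0, "twist": 0}
    - {"jaw": 0.14, "dx": 0, "dy": 0, "dz": 0, "twist": 0}
    - {"jaw": 0.14, "dx": 0, "dy": 0, "dz": 0, "twist": 0}
    - {"jaw": 0.14, "dx": 0, "dy": 0, "dz": -0.02, "twist": 0}
    - {"jaw": 0.14, "dx": 0, "dy": 0, "dz": -0.03, "twist": 0}
    - {"jaw": 0.14, "dx": 0, "dy": 0, "dz": -0.03, "twist": 0}
    - {"jaw": 0.14, "dx": 0, "dy": 0, "dz": -0.03, "twist": 0}
    - {"jaw": 0.14, "dx": 0, "dy": 0, "dz": -0.03, "twist": 0}
    - {"jaw": 0.14, "dx": 0, "dy": 0, "dz": -0.03, "twist": 0}
    - {"jaw": 0.14, "dx": 0, "dy": -0.03, "dz": -0.02, "twist": 0}
    - {"jaw": 0.14, "dx": 0, "dy": -0.03, "dz": 0, "twist": 0}

```text
t: 53.17
eef_pos: [0.3493, -0.3315, 0.2814]
ee_rot: [-3.138, 0.007, -3.133]
force: [1.4, -0.4, 0.2]
width: 0.0499
gripper_force: 0.0
```

move_arm:
  increments:
    - {"jaw": 0.14, "dx": 0, "dy": -0.03, "dz": 0, "twist": 0}
    - {"jaw": 0.14, "dx": 0, "dy": -0.03, "dz": 0, "twist": 0}
    - {"jaw": 0.14, "dx": 0, "dy": 0, "dz": 0, "twist": 0}

```text
t: 53.42
eef_pos: [0.3478, -0.3941, 0.2754]
ee_rot: [-3.142, -0.001, -3.139]
force: [0.0, -0.9, -0.2]
width: 0.05
gripper_force: 0.0
```

Run:
```python
from h import *
st();pp("tin");pp("knob_grip",("scene",));pp("gate_handle",("scene",));pp("s1",("scene",))
im=np.array(arm.grab_frame("scene"));cv2.imwrite("pics/z.png",cv2.resize(im[100:292,150:406],(800,600)))
```

```text
t 53.42 p [ 0.3478 -0.3941  0.2754] rot [-3.142e+00 -1.000e-03 -3.139e+00] F [ 0.  -0.9 -0.2] w 0.05 g 0.0 q [-0.47  0.13 -0.34  0.   -1.11 -1.09]
scene tin [(0.58, [0.462, -0.27, 0.0])]
top tin []
scene knob_grip []
scene gate_handle [(0.78, [0.624, 0.13, 0.156])]
scene s1 [(0.92, [0.221, 0.308, 0.02]), (0.61, [0.247, -0.265, 0.019]), (0.6, [0.469, -0.279, 0.024]), (0.52, [0.815, 0.062, 0.016]), (0.47, [0.465, -0.251, 0.021])]
```

View pics/z.png

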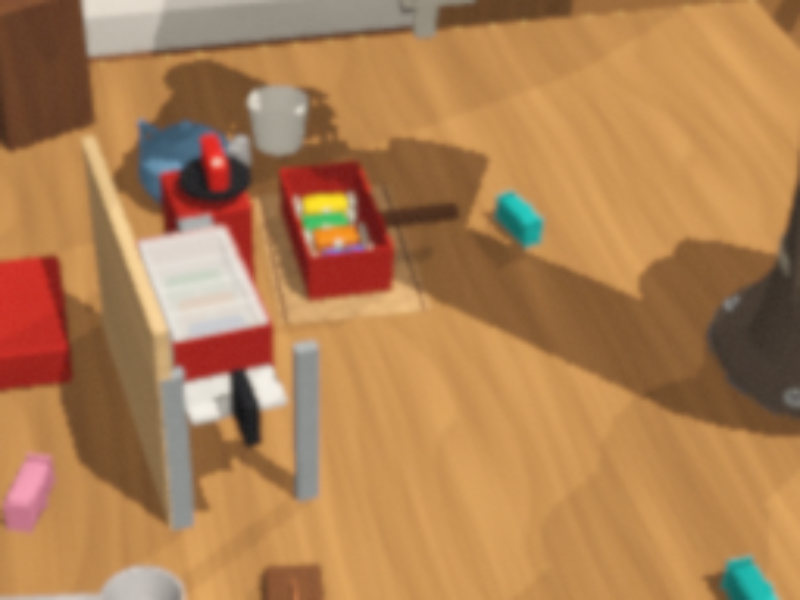

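The picture shows the tin on the mat at (335,230) with the yellow, green, orange and blue sweets in it, the knob locked at (213,165), the gate shut, and the hand clear.

```bash
python3 -c "
from station import arm
print(arm.job_done())"
```

```text
the job is handed in; nothing more can be done
None
```

The job is handed in: the tin stands centred on the mat with four sweets (three loose plus one from the dispenser), the gate is shut and the knob looked locked and up in the last pictures; handing in gave no verdict.

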